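# Load brush rests on a slide and set the magnifier over them

## Robot

A 6-joint arm with a two-finger parallel gripper is mounted at the origin on a cart in front of the work surface, level with it; the furniture and walls round the work are solid. World frame = base frame: x ahead of the robot, y to its left, z up, the work surface at z = 0. Lengths are in m, angles in degrees, forces in N, time in s.
With the tool pointing down it reaches from about 0.35 to 0.925 m from the base axis. Payload 6.4 kg.
Tool frame: the origin (TCP) lies midway between the tips of the shut fingers; the grasp point (between the pads) lies 19 mm behind it; z points along the fingers, y is the direction in which the jaws open and shut (so a half turn about z gives the same grasp; the last joint's range is limited). The gripper opens to 85 mm and grips with 20 to 120 N. Pads are 22 mm wide; open, the fingers measure 114 mm over their backs; the gripper's body (76 mm by 85 mm) begins 54 mm behind the grasp point. The pads swing forward as they close: fully open they stand 13 mm farther back than shut.
Start: joints at [-86.408, 14.043, 89.255, -0, 76.702, -9.975], TCP at [0.152, -0.632, 0.231] pointing down, gripper open.
Joint ranges: [-179.41, 179.41], [-58.25, 129.5], [7.25, 145.43], [-54.29, 234.29], [11.92, 165.04], [-157.13, 157.13]. Speed limits (degrees/s): [147.25, 147.25, 180, 180, 180, 180].

## Interface

Orientations are given as [roll, pitch, yaw] about the fixed x, y, z axes, in that order (R = Rz(yaw) Ry(pitch) Rx(roll)).
In Python, from station import r gives the robot as it stands.
- The arm moves only by the shell command python3 -m handwheel 'ROWS' [FORCE]. ROWS is JSON, a list of rows, each a list of 5 numbers: the shift along the tool's x, y, z in m, then the turn about the tool's z in rad, then the opening in per cent of the stroke, from 0 (shut) to 100 (fully open). In form: [[x, y, z, spin, gripper], ...]. A call has 1 to 10 rows; each row is the pose to reach, as a shift and turn from the pose commanded when the call began, along the tool's axes at that moment; what a row does not reach only later rows make up. A row lasts 1/8 s, in which the tool goes at most 62.5 mm and 10.7 degrees, less where a joint would pass 70% of its speed; a pose out of reach is approached as far as the arm can. A call with a gripper value outside its range is refused whole. The fingers move at their own pace and stop on an object; FORCE is the grip in N (left out, the last holds). Time passes only in rows, so rows that repeat a pose let the fingers close. It gives the time, the measured TCP pose, the force and the opening at its end, in the units of the state.
- r.observe(): the state, without advancing time (a new reading comes with each control period).
- r.snapshot(name): name is "side" or "top"; returns a dict with "pixels" (384x512x3 uint8, red, green, blue), "fx", "fy", "cx", "cy" (pixels), "dist" ([k1, k2, p1, p2, k3] as OpenCV has them; the pictures are not rectified), "origin" and "orientation" of the camera in the world. Camera axes: x right, y up, looking along -z (the intrinsics and any distortion apply to the point x, -y, -z); pixel columns grow to the right and rows downward; lengths in m; the calibration is good to about 2 mm. A picture is of the moment at which its call begins. There is no depth.
- r.sign_off(): hands the job in, once; it reports no verdict.
Trained networks look in a picture, given as the dict that the camera call returned (one of the last four; its "shot" number tells which), for a name from the list of things; names that differ only in an ending like _2 or _b are one class to them, and where a whole thing is asked for, a point or a joint stands for the part that bears it (a point fixed in the world has none). Each returns a list of dicts, best first, with "confidence" (0 to 1); they miss things now and then, are a little off and sometimes report something else, mostly with a low value. They report only what shows in the picture. A call takes as long as a camera call. They do not tell look-alikes from the thing itself.
- r.spot_in(thing, picture): "rect" ([left, top, right, bottom] in pixels, round what is visible of it).
- r.cut_out(thing, picture): "region" (384x512 bool, what is visible of it) and "rect" ([left, top, right, bottom] in pixels, round what is visible of it).
- r.landmark_of(thing, picture): "centre" ([row, column] in pixels: a listed point, or the origin of a listed thing).
The state is a dict: "clock": time; "qpos": joint angles; "qd": joint speeds; "joint_efforts": joint torques, N m; "eef_pos": TCP position; "tool_rot": TCP orientation; "ft_force": force on the tool from outside, world axes, zero at the start; "moment": the same for the moment, N m; "grip_width": opening from 0.0 (shut) to 1.0 (fully open).
Only numpy, scipy, OpenCV 4.12 (cv2) and the standard library are available. Lean on these libraries where they do the work, as an engineer would, in place of code of your own. Each camera call takes 0.05 s, during which the arm holds its last target.

## Task

The brush rests are to be inspected under the bench magnifier: swing the magnifier arm away from you, well clear of the slide, and draw the carriage fully to its left-hand loading stop. Lay every small reddish brush rest that is out on the desk flat and right way up in the carriage's tray, one to a lane; then push the loaded carriage fully home to its right-hand stop, beside the post, and swing the magnifier back in so that its lens stands centred over the tray. Leave the other things on the desk where they are.

Things in the scene. Friction and masses are not known exactly. Their poses are not given: they have to be found in the camera images.
- stand: inspection stand fixed on the desk: raised aluminium profile on two feet, 40 mm wide and 357 mm long along its y axis (to the left at yaw 0; x points away from the robot), its top 82 mm above the desk; origin on the desk plane below the magnifier's upright post, which stands on the right-hand end of the profile, 22 mm thick; the profile runs from y -30 to +327 mm
- carriage (a joint): position of the carriage along the stand's y axis, m: 0 at the right-hand viewing stop beside the post (tray centre 140 mm from the post axis), 0.105 at the left-hand loading stop (tray centre 245 mm from it); sliding friction about 2.5 N, stays where it is left
- lens_arm (a joint): angle of the magnifier arm about its upright post, rad: 0 when the arm points along the stand's +y axis, over the slide (lens over the tray of a carriage at the right-hand stop), growing as the lens swings away from the robot (towards the stand's +x, clockwise seen from above); range -0.5 to 1.3; stiff pivot (0.3 N m, so about 3.5 N at the grip pin), stays where it is left; at 0.95 and more it counts as well clear
- lens_pivot (a point): point on the pivot axis of the magnifier arm (fixed to the stand), 178 mm above the desk. A tall drawer chest stands 50 to 110 mm to the right of the post; a desk lamp with a 340 mm post and a long arm over it stands at the back left of the desk
- lens_center (a point): centre of the magnifier lens, 140 mm from the pivot axis, 178 mm above the desk; white ring 100 mm across and 14 mm high (underside 171 mm, top 185 mm above the desk); y axis points along the arm away from the pivot
- lens_grip (a point): point on the black upright grip pin, 12 mm in diameter, that stands on the magnifier arm just before the ring, 85 mm from the pivot axis; this point is 215 mm above the desk, the pin stands free from 188 to 228 mm above the desk and may be pinched from above
- tray_center (a point): centre of the floor of the carriage's tray, 104 mm above the desk; axes as the stand's. Inside, 96 mm (x) x 132 mm (y), parted into four lanes that run along x, each 30 mm wide, lane centres at y -51, -17, +17, +51 mm; ribs and walls 4 mm thick and 6 mm high above the floor, so a rest gripped by its ends can be set down with the fingertips just above them
- tray_grip (a point): point on the carriage's black upright grip pin, 12 mm in diameter, 74 mm in front (-x) of the tray centre; the pin reaches from 104 to 148 mm above the desk, this point is at 138 mm
- rest_0: brush rest: small plain reddish wooden block, 22 (x) x 50 (y) x 18 mm high, long along its own y; origin at the centre of its underside, z up; 30 g. Three or four of them lie on the left half of the desk, on the green mat (top 3 mm) or the dark board (top 10 mm); boxes and pots up to 61 mm high stand near some of them
- rest_1: brush rest: small plain reddish wooden block, 22 (x) x 50 (y) x 18 mm high, long along its own y; origin at the centre of its underside, z up; 30 g. Three or four of them lie on the left half of the desk, on the green mat (top 3 mm) or the dark board (top 10 mm); boxes and pots up to 61 mm high stand near some of them
- rest_2: brush rest: small plain reddish wooden block, 22 (x) x 50 (y) x 18 mm high, long along its own y; origin at the centre of its underside, z up; 30 g. Three or four of them lie on the left half of the desk, on the green mat (top 3 mm) or the dark board (top 10 mm); boxes and pots up to 61 mm high stand near some of them
- rest_3: brush rest: small plain reddish wooden block, 22 (x) x 50 (y) x 18 mm high, long along its own y; origin at the centre of its underside, z up; 30 g. Three or four of them lie on the left half of the desk, on the green mat (top 3 mm) or the dark board (top 10 mm); boxes and pots up to 61 mm high stand near some of them
- gold_jar: bystander: small clear jar with a golden lid, 42 mm across, 46 mm high; origin at the centre of its underside
- tape_roll: bystander: small roll of pale tape lying flat, 60 mm across, 19 mm high; origin at the centre of its underside
- sanding_block: bystander: wooden sanding block with grey sole, 46 x 80 x 28 mm, long along its y; origin at the centre of its underside
Mind the look-alikes: they are no part of the job. What is shaped like the rest_0 but orange is not meant.

How it is judged:
By the outcome, as a careful person would: the job done as asked, in the order asked, and still so for the second after the job is handed in, with the robot touching nothing.
Of rest_0, rest_1, rest_2, rest_3 only 3 to 4 are there at a start; the rules pass over those that are not, and their reading is None.
At some moment in a run one of rest_0, rest_1, rest_2, rest_3 may be knocked a few centimetres aside while the robot is not near it.
Once in a run the grip may slacken for a moment while it holds something.
It also fails if it takes over 210 s, if anything falls off the work surface, if the arm or the gripper's body presses on something with over 40 N, if the wrist force passes 120 N, or if a joint passes its speed limit or range.

## Working session

There is one attempt and no reset: what is moved stays moved. The work goes in short steps, Python scripts to look and compute and a shell command to move; the robot and the scene stay as the last step left them, time stands still between calls to the robot, and variables do not carry over. Pictures are saved under pics/ and viewed, and the job is handed in when it is done.

```bash
ls; mkdir -p pics
cat > h.py <<'E'
import numpy as np, cv2
from station import r
def K(s): return np.array([[s["fx"],0,s["cx"]],[0,s["fy"],s["cy"]],[0,0,1.]])
def Rw(s):
    from scipy.spatial.transform import Rotation as R
    o=np.array(s["orientation"],float)
    if o.shape==(3,3): return o
    if o.size==4: return R.from_quat(o).as_matrix()
    return R.from_euler('xyz',o,degrees=True).as_matrix()
def ray(s,row,col):
    u=cv2.undistortPoints(np.array([[[col,row]]],float),K(s),np.array(s["dist"],float))[0,0]
    d=Rw(s)@np.array([u[0],-u[1],-1.]); return np.array(s["origin"],float),d/np.linalg.norm(d)
def atz(s,row,col,z):
    o,d=ray(s,row,col); return o+d*(z-o[2])/d[2]
def proj(s,p):
    p=np.atleast_2d(p); c=(p-np.array(s["origin"]))@Rw(s); c=c*np.array([1,-1,-1.])
    q,_=cv2.projectPoints(c.reshape(-1,1,3),np.zeros(3),np.zeros(3),K(s),np.array(s["dist"],float)); return q[:,0,::-1] # row,col
def tri(s1,rc1,s2,rc2):
    o1,d1=ray(s1,*rc1);o2,d2=ray(s2,*rc2)
    A=np.stack([d1,-d2],1);t=np.linalg.lstsq(A,o2-o1,rcond=None)[0]
    a=o1+d1*t[0];b=o2+d2*t[1]; return (a+b)/2,np.linalg.norm(a-b)
def save(s,n,box=None,k=1):
    im=s["pixels"][:,:,::-1]
    if box: im=im[box[1]:box[3],box[0]:box[2]]
    cv2.imwrite("pics/"+n,cv2.resize(im,None,fx=k,fy=k,interpolation=cv2.INTER_CUBIC))
E
python3 - <<'E'
from h import *
for n in("side","top"):
    s=r.snapshot(n); save(s,n+"0.png",None,1.5)
    print(n,{k:v for k,v in s.items() if k!="pixels"})
    for t in("rest_0","gold_jar","tape_roll","sanding_block"):
        for d in r.spot_in(t,s): print(t,d)
    for t in("lens_pivot","lens_center","lens_grip","tray_center","tray_grip","rest_0"):
        for d in r.landmark_of(t,s)[:6]: print(t,d)
print(r.observe())
E
```

```text
pics
side {'fx': 395.0809328722692, 'fy': 395.0809328722692, 'cx': 247.63493167260052, 'cy': 191.76184244243194, 'dist': array([0.03732397, 0.        , 0.        , 0.        , 0.        ]), 'origin': array([0.08073226, 1.08983065, 0.69414017]), 'orientation': array([  62.83640905,   -1.13411833, -157.38522327]), 'shot': 1}
rest_0 {'rect': [230.4, 318.5, 252.0, 330.2], 'confidence': 0.73}
rest_0 {'rect': [263.2, 262.5, 272.1, 278.5], 'confidence': 0.64}
rest_0 {'rect': [246.9, 239.8, 257.1, 252.3], 'confidence': 0.59}
rest_0 {'rect': [222.1, 287.9, 243.1, 304.0], 'confidence': 0.58}
rest_0 {'rect': [286.9, 175.3, 293.6, 184.9], 'confidence': 0.33}
rest_0 {'rect': [213.0, 172.2, 257.8, 194.0], 'confidence': 0.2}
gold_jar {'rect': [287.1, 174.0, 295.0, 183.7], 'confidence': 0.5}
tape_roll {'rect': [266.7, 236.6, 286.1, 249.3], 'confidence': 0.68}
lens_pivot {'centre': [143.6, 253.5], 'confidence': 0.74}
lens_center {'centre': [155.0, 245.4], 'confidence': 0.6}
lens_grip {'centre': [140.5, 251.0], 'confidence': 0.94}
tray_center {'centre': [177.8, 234.6], 'confidence': 0.97}
tray_grip {'
[... 1749 characters left out ...]
'centre': [216.2, 227.4], 'confidence': 0.4}
{'clock': 1.1, 'qpos': array([-8.64088452e+01,  1.40431749e+01,  8.92543940e+01, -1.74618259e-03,
        7.67041344e+01, -9.97357565e+00]), 'qd': array([-0.01346226,  0.00847268, -0.05661853,  0.02715735,  0.03732381,
        0.09795813]), 'joint_efforts': array([-7.94921743e-04, -4.29524839e+01, -3.26427770e+01, -1.82583117e-04,
        5.51261455e-04,  3.02141672e-06]), 'eef_pos': array([ 0.15247006, -0.63187186,  0.23129961]), 'tool_rot': array([-1.79998028e+02,  1.37867220e-03,  1.35651321e+01]), 'ft_force': array([0.14882476, 0.34431093, 0.34408303]), 'moment': array([ 0.01295549, -0.00832345,  0.01328887]), 'grip_width': 0.9980363192723303}
```

Run:
```python
import cv2
a=cv2.imread("pics/top0.png"); b=cv2.imread("pics/side0.png")
cv2.imwrite("pics/top0c.png",cv2.resize(a[180:420,150:570],None,fx=1.9,fy=1.9,interpolation=cv2.INTER_CUBIC))
cv2.imwrite("pics/side0c.png",cv2.resize(b[180:520,250:520],None,fx=1.75,fy=1.75,interpolation=cv2.INTER_CUBIC))
```

```text
(no output)
```

View pics/top0.png

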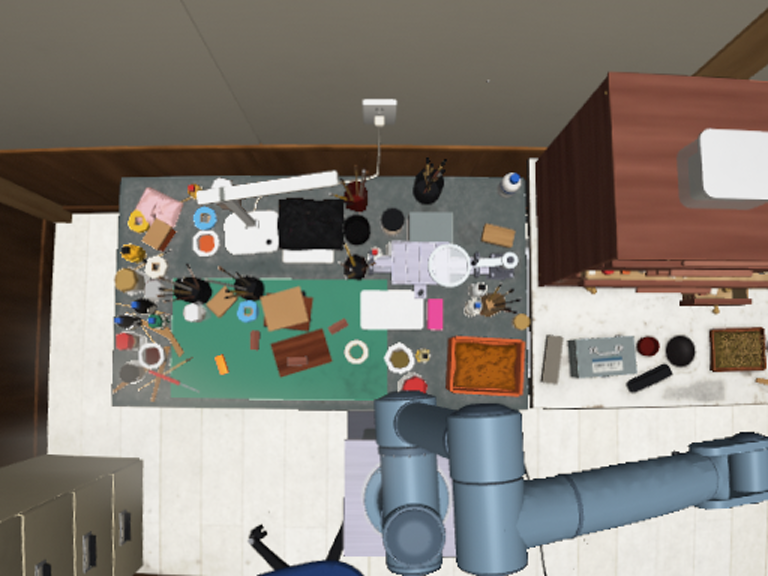

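View pics/side0.png

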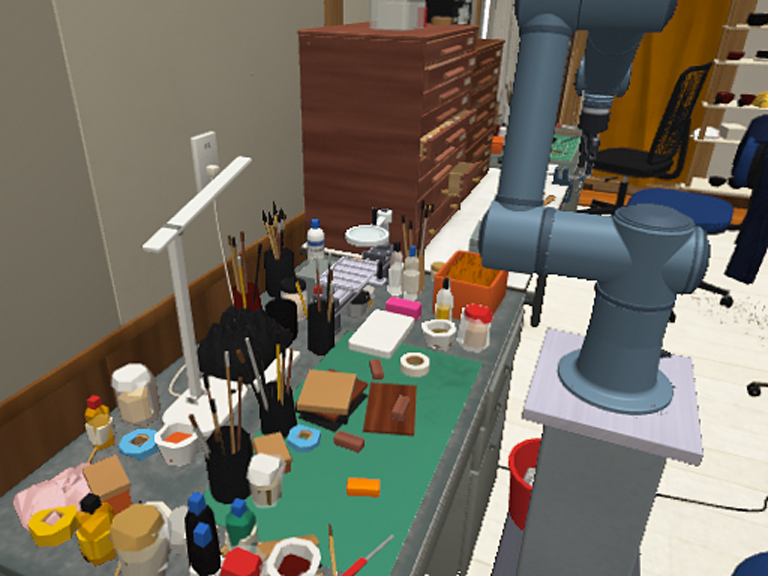

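View pics/top0c.png

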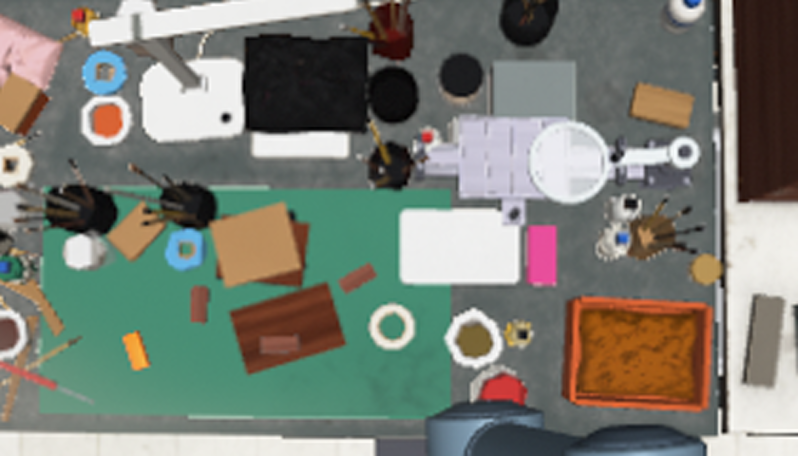

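View pics/side0c.png

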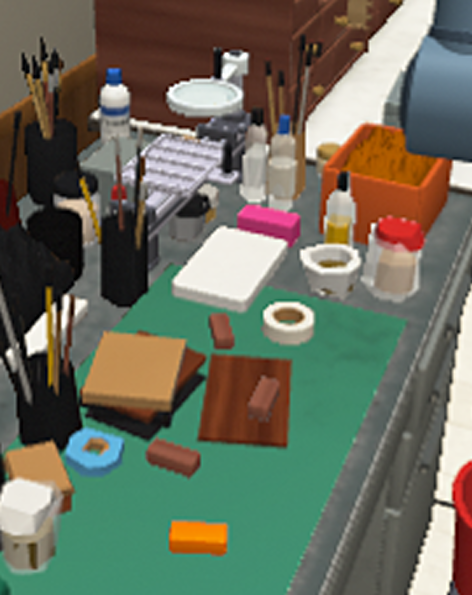

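Three reddish rests are visible: top-crop (200,304) on the mat, (278,345) on the dark board and (357,278) on the mat. There is also an orange look-alike at (135,350). The lens arm stands about over the slide, and the carriage is partway along.

Run:
```python
from h import *
S=r.snapshot("side");T=r.snapshot("top")
for t,z in(("lens_pivot",.178),("lens_center",.178),("lens_grip",.215),("tray_center",.104),("tray_grip",.138)):
    a=r.landmark_of(t,S);b=r.landmark_of(t,T)
    if a and b:
        p,e=tri(S,a[0]["centre"],T,b[0]["centre"]);print(t,p.round(4),round(e,4),"z-top",atz(T,*b[0]["centre"],z).round(4),"z-side",atz(S,*a[0]["centre"],z).round(4))
# red blocks in top image: fit minAreaRect
im=T["pixels"]; hsv=cv2.cvtColor(im,cv2.COLOR_RGB2HSV)
for (c,w,z) in(((170,227),0,.021),((197,241),0,.028),((225,217),0,.021),((147,243),0,.021)):
    print(c,im[c[1],c[0]],hsv[c[1],c[0]],atz(T,c[1],c[0],z).round(4))
save(T,"t1.png",(130,180,290,265),5);save(S,"s1.png",(190,220,300,345),4.5)
```

```text
lens_pivot [ 0.5796 -0.2275  0.1714] 0.0067 z-top [ 0.5756 -0.2272  0.178 ] z-side [ 0.5766 -0.2101  0.178 ]
lens_center [ 0.5692 -0.0912  0.1721] 0.0035 z-top [ 0.5668 -0.0912  0.178 ] z-side [ 0.5654 -0.0776  0.178 ]
lens_grip [ 0.5762 -0.1496  0.2151] 0.0049 z-top [ 0.5739 -0.1504  0.215 ] z-side [ 0.5787 -0.1494  0.215 ]
tray_center [ 0.5802 -0.0222  0.1055] 0.0149 z-top [ 0.5734 -0.0251  0.104 ] z-side [ 0.589  -0.0236  0.104 ]
tray_grip [ 0.5193 -0.0342  0.1198] 0.0012 z-top [ 0.517  -0.0331  0.138 ] z-side [0.506  0.0014 0.138 ]
(170, 227) [129  79  64] [  7 128 129] [0.3984 0.3863 0.021 ]
(197, 241) [131  81  67] [  7 125 131] [0.3465 0.2814 0.028 ]
(225, 217) [135  82  67] [  7 128 135] [0.4381 0.1769 0.021 ]
(147, 243) [244 168  61] [ 18 191 244] [0.3366 0.4738 0.021 ]
```

View pics/t1.png

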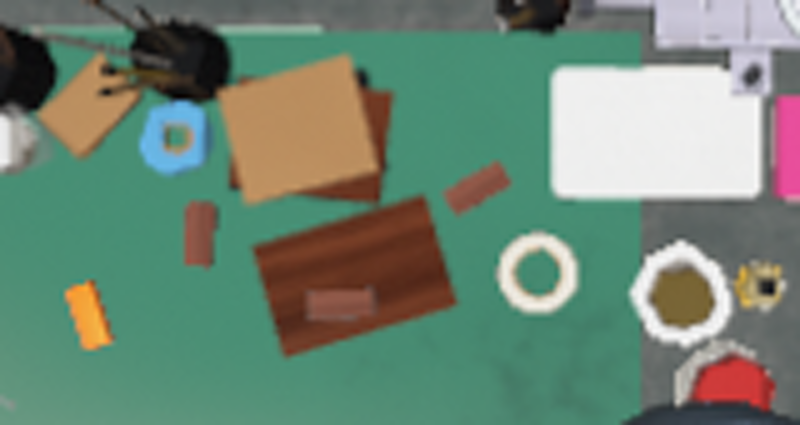

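View pics/s1.png

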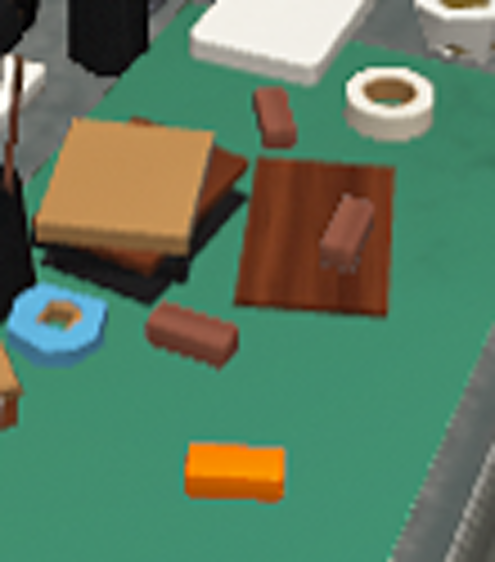

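Run:
```python
from h import *
S=r.snapshot("side");T=r.snapshot("top")
save(T,"t2.png",(235,145,355,215),6.5);save(S,"s2.png",(200,130,280,220),6.5)
```

```text
(no output)
```

View pics/t2.png

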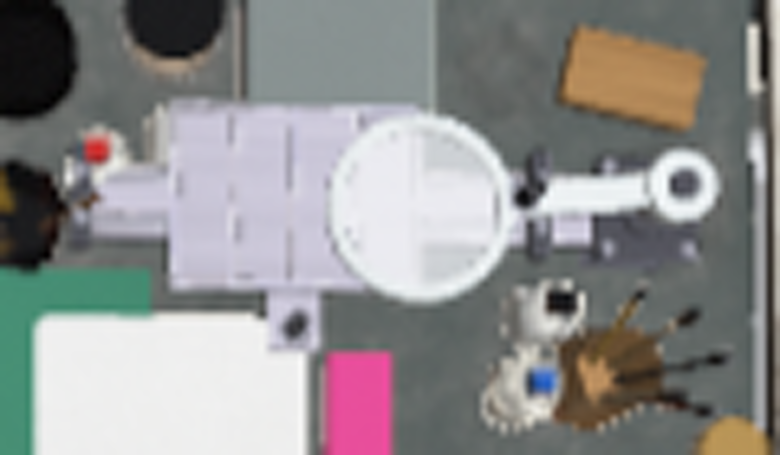

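View pics/s2.png

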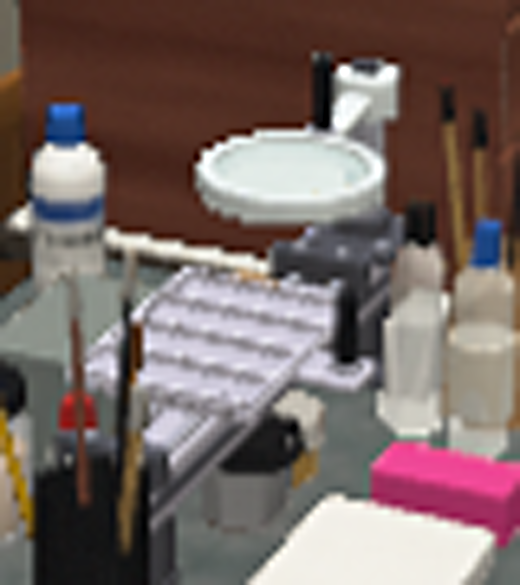

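Run:
```python
from h import *
S=r.snapshot("side");T=r.snapshot("top")
def t(c,rw,z): 
    p=atz(T,145+rw/6.5,235+c/6.5,z); return p.round(4)
print("tray LT",t(170,103,.11),"LB",t(170,288,.11),"pin tray top",t(296,324,.146),"lens",t(421,207,.185),"pivot",t(685,183,.19),"grip top",t(530,190,.228), "railL end top/bot",t(100,165,.082),t(100,240,.082))
def s(c,rw): return (130+rw/6.5,200+c/6.5)
print("tray pin side", [atz(S,*s(347,287),.148).round(4), atz(S,*s(347,360),.104).round(4)])
print("lens grip side",[atz(S,*s(321,55),.228).round(4)])
for n,q in(("tray pin top",[.5,-.03,.148]),("tray pin bot",[.5,-.03,.104])):
    print(n,proj(S,q),proj(T,q))
for n,z1,(c,rw),(c2,r2) in(("traypin",.148,(347,287),(296,324)),("lensgrip",.228,(321,55),(530,190))):
    print(n,tri(S,s(c,rw),T,(145+r2/6.5,235+c2/6.5)))
```

```text
tray LT [0.6399 0.0424 0.11  ] LB [0.5358 0.0421 0.11  ] pin tray top [ 0.5129 -0.0256  0.146 ] lens [ 0.5724 -0.0896  0.185 ] pivot [ 0.5857 -0.2305  0.19  ] grip top [ 0.5761 -0.1415  0.228 ] railL end top/bot [0.6086 0.0815 0.082 ] [0.5657 0.0812 0.082 ]
tray pin side [array([ 0.512 , -0.0232,  0.148 ]), array([ 0.5128, -0.0283,  0.104 ])]
lens grip side [array([ 0.5734, -0.1327,  0.228 ])]
tray pin top [[174.01765442 257.49566491]] [[198.46029019 281.82027888]]
tray pin bot [[185.88763247 257.08827984]] [[199.42082116 280.95823802]]
traypin (array([ 0.51287703, -0.02554889,  0.14684591]), np.float64(4.746118858390655e-05))
lensgrip (array([ 0.57679201, -0.14190632,  0.22452171]), np.float64(0.0005029095228193096))
```

```bash
python3 -m handwheel '[[0.096,-0.195,-0.1,0,100],[0.096,-0.195,-0.1,0,100],[0.096,-0.195,-0.1,0,100],[0.096,-0.195,-0.1,0,100],[0.346,-0.464,-0.1,0,100],[0.346,-0.464,-0.1,0,100],[0.346,-0.464,-0.1,0,100],[0.346,-0.464,-0.1,0,100],[0.346,-0.464,-0.1,0,100],[0.346,-0.464,-0.1,0,100]]' 40
```

```text
clock: 3.15
eef_pos: [0.3806, -0.0976, 0.3317]
tool_rot: [179.9, -0.1, 13.6]
ft_force: [-0.1, -0.4, -0.3]
grip_width: 1.003
```

```bash
python3 -m handwheel '[[0,0,0,-1.334,100],[0,0,0,-1.334,100],[0,0,0,-1.334,100],[0,0,0,-1.334,100],[0,0,0,-1.334,100],[0,0,0,-1.334,100],[0,0,0,-1.334,100],[0,0,0,-1.334,100]]'
python3 - <<'E'
from h import *
S=r.snapshot("side");T=r.snapshot("top")
print(r.observe()["tool_rot"],r.observe()["eef_pos"],r.observe()["clock"])
save(T,"t3.png",None,1.5);save(S,"s3.png",None,1.5)
E
```

```text
clock: 4.15
eef_pos: [0.3799, -0.0996, 0.3314]
tool_rot: [180.0, 0.0, 89.9]
ft_force: [0.2, -0.8, 0.1]
grip_width: 1.0
[1.79988597e+02 6.86427357e-03 8.98667682e+01] [ 0.37995651 -0.09963397  0.33136716] 4.25
```

View pics/s3.png

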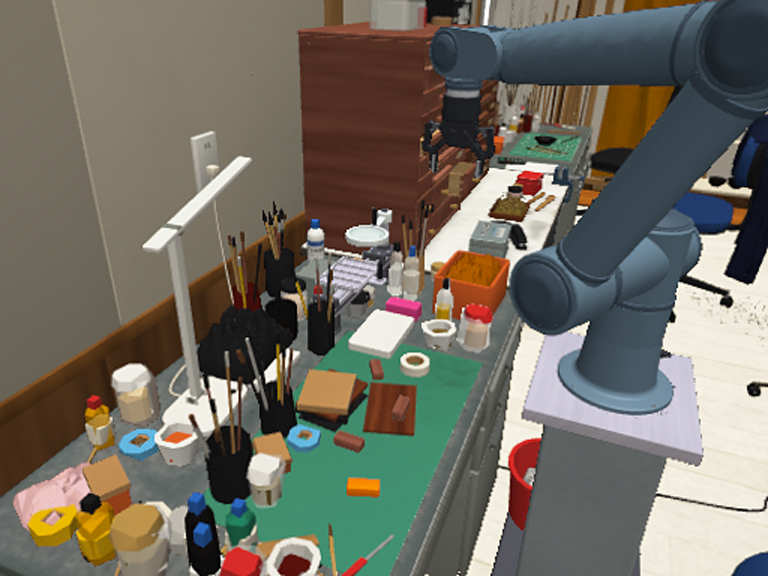

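View pics/t3.png

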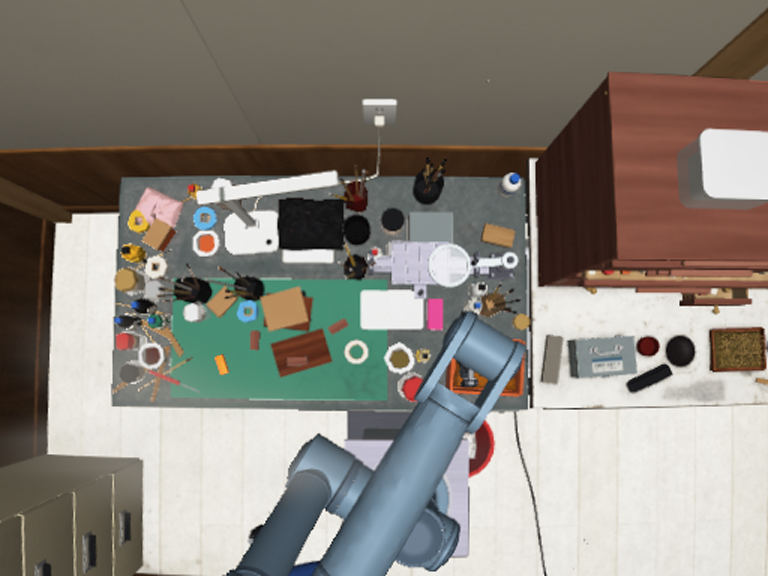

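Run:
```python
from h import *
S=r.snapshot("side");T=r.snapshot("top")
s=lambda c,rw:(130+rw/6.5,200+c/6.5)
t=lambda c,rw:(145+rw/6.5,235+c/6.5)
print("bottle dark",tri(S,s(420,205),T,t(560,300)),"blue",tri(S,s(488,222),T,t(540,380)))
print("brush1",tri(S,s(447,90),T,t(640,295)),tri(S,s(480,112),T,t(640,295)),tri(S,s(480,112),T,t(685,318)))
f=lambda c,rw:(rw/1.5,c/1.5)
print("lamp tips",tri(S,f(247,160),T,f(338,180)),tri(S,f(150,245),T,f(198,196)))
print("potbrush by rail",atz(T,*f(355,250),.1),"backbrush",tri(S,f(275,205),T,f(430,160)))
print(r.observe()["qpos"].round(1))
```

```text
bottle dark (array([ 0.52760342, -0.17196527,  0.13392241]), np.float64(0.0010497790488785573)) blue (array([ 0.48328845, -0.16022401,  0.13618274]), np.float64(0.0011629636081855483))
brush1 (array([ 0.52553457, -0.20516996,  0.19156395]), np.float64(0.0002132091452022053)) (array([ 0.51740668, -0.21045054,  0.1788403 ]), np.float64(0.019399003210022643)) (array([ 0.51504487, -0.23360158,  0.17043452]), np.float64(0.00046488693240836587))
lamp tips (array([0.716816  , 0.1574357 , 0.39248176]), np.float64(0.0007041601544746462)) (array([0.69649091, 0.45646986, 0.33799832]), np.float64(0.0016692999590479144))
potbrush by rail [0.6194288  0.13167295 0.1       ] backbrush (array([ 0.7991319 , -0.04581597,  0.22942667]), np.float64(0.02008402181928169))
[-31.4 -27.4 116.8  -0.   90.5 -31.2]
```

```bash
python3 -m handwheel '[[-0.042,0.197,0,0,50],[-0.042,0.197,0,0,50],[-0.042,0.197,0,0,50],[-0.042,0.197,0,0,50],[-0.042,0.197,0,0,50],[-0.042,0.197,0.05,0,50],[-0.042,0.197,0.05,0,50]]'
```

```text
clock: 5.22
eef_pos: [0.5739, -0.1405, 0.2779]
tool_rot: [-179.6, -0.2, 90.0]
ft_force: [0.4, 0.3, 0.2]
grip_width: 0.5
```

```bash
python3 -m handwheel '[[0,0,0.05,0,50],[0,0,0.083,0,50],[0,0,0.083,0,50],[0,0,0.083,0,0],[0,0,0.083,0,0],[0,0,0.083,0,0],[0,0,0.083,0,0],[0,0,0.083,0,0]]' 40
python3 - <<'E'
from h import *
S=r.snapshot("side");T=r.snapshot("top")
save(T,"t4.png",(235,115,355,215),6);save(S,"s4.png",(200,70,300,220),4)
E
```

```text
clock: 6.22
eef_pos: [0.5784, -0.1423, 0.2017]
tool_rot: [179.8, 0.1, 90.0]
ft_force: [-2.0, 0.2, 7.9]
grip_width: 0.124
```

View pics/s4.png

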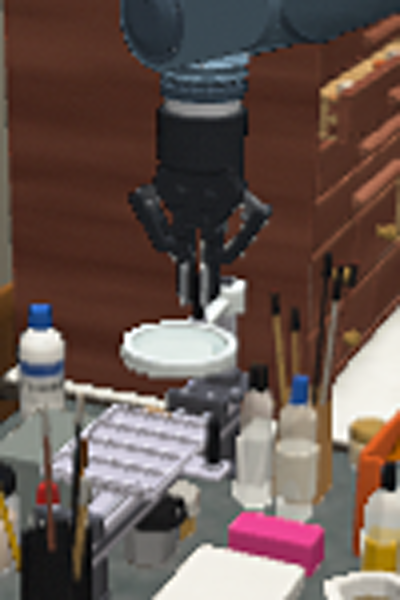

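View pics/t4.png

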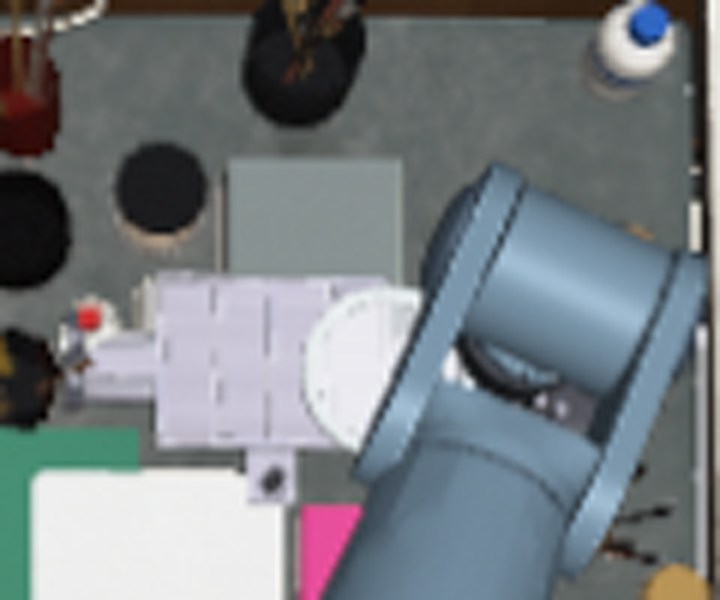

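Run:
```python
from h import *
T=r.snapshot("top")
for z in(0,.05): print("chest FL base",z,atz(T,285/1.5,540/1.5,z),"BL",atz(T,160/1.5,540/1.5,z))
for z in (.5,.7,.9): print("chest top FL",z,atz(T,262/1.5,615/1.5,z))
for z in(.3,.35,.4,.45): print("wrist right",z,atz(T,115+265/6,235+705/6,z))
print(atz(T,115+40/6,235+640/6,.15)); print(r.observe()["qpos"].round(1))
```

```text
chest FL base 0 [ 0.54662141 -0.3465601   0.        ] BL [ 0.88130112 -0.35467052  0.        ]
chest FL base 0.05 [ 0.54159775 -0.33390016  0.05      ] BL [ 0.86631996 -0.34176928  0.05      ]
chest top FL 0.5 [ 0.54018217 -0.36288239  0.5       ]
chest top FL 0.7 [ 0.51266764 -0.28802968  0.7       ]
chest top FL 0.9 [ 0.48515312 -0.21317697  0.9       ]
wrist right 0.3 [ 0.61627363 -0.24798215  0.3       ]
wrist right 0.35 [ 0.60763566 -0.23614139  0.35      ]
wrist right 0.4 [ 0.59899768 -0.22430063  0.4       ]
wrist right 0.45 [ 0.59035971 -0.21245987  0.45      ]
[ 0.77905263 -0.24699704  0.15      ]
[-24.7   8.3  99.1  -0.   72.4 -24.7]
```

```bash
python3 -m handwheel '[[0,0.008,-0.002,0,0],[0,0.016,-0.002,0,0],[-0.0035,0.033,-0.002,0,0],[-0.010,0.048,-0.002,0,0],[-0.020,0.062,-0.002,0,0],[-0.032,0.074,-0.002,0,0],[-0.042,0.081,-0.002,0,0],[-0.048,0.084,-0.002,0,0],[-0.048,0.084,-0.002,0,0],[-0.048,0.084,-0.002,0,0]]'
python3 - <<'E'
from h import *
S=r.snapshot("side");T=r.snapshot("top")
save(T,"t5.png",(235,85,355,215),6);save(S,"s5.png",(200,70,300,220),4)
E
```

```text
clock: 7.62
eef_pos: [0.6616, -0.1894, 0.2016]
tool_rot: [179.9, 0.0, 90.0]
ft_force: [-0.1, 2.8, 4.4]
grip_width: 0.121
```

View pics/s5.png

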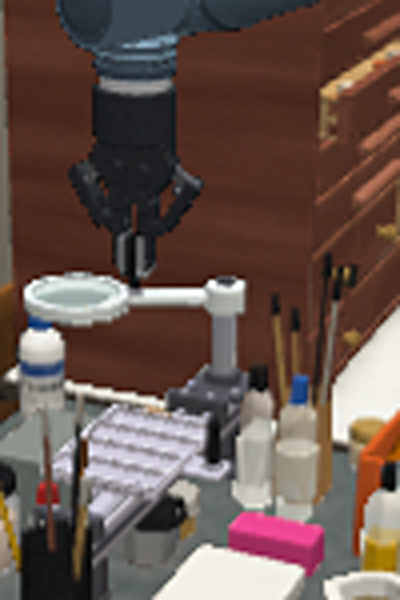

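```bash
python3 -m handwheel '[[0,0,0,0,50],[0,0,0,0,50],[0,0,0,0,50],[0,0,-0.1,0,50],[0,0,-0.1,0,50],[0.164,-0.148,-0.1,0,50],[0.164,-0.148,-0.1,0,50],[0.164,-0.148,-0.1,0,50],[0.164,-0.148,-0.1,0,50],[0.164,-0.148,-0.02,0,50]]'
python3 - <<'E'
from h import *
S=r.snapshot("side");T=r.snapshot("top")
save(T,"t6.png",(235,85,355,215),4.5);save(S,"s6.png",(200,70,300,220),4)
E
```

```text
clock: 8.98
eef_pos: [0.5155, -0.0251, 0.243]
tool_rot: [179.2, 0.2, 90.1]
ft_force: [0.9, 0.1, 0.0]
grip_width: 0.503
```

View pics/s6.png

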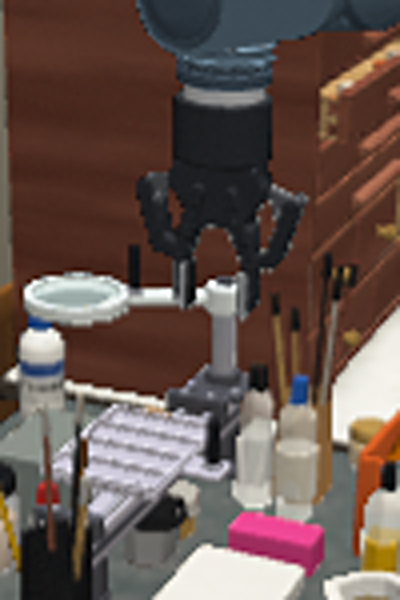

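View pics/t6.png

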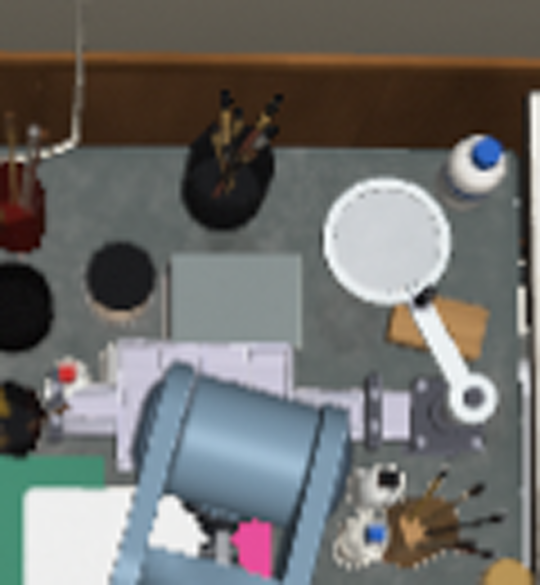

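```bash
python3 -m handwheel '[[0,0,0.05,0,50],[0,0,0.08,0,50],[0,0,0.1,0,50],[0,0,0.1,0,50]]'
```

```text
clock: 9.57
eef_pos: [0.5129, -0.026, 0.1376]
tool_rot: [-179.9, -0.0, 90.0]
ft_force: [-0.1, -0.1, 0.2]
grip_width: 0.501
```

```bash
python3 -m handwheel '[[0,0,0.016,0,50],[0,0,0.016,0,0],[0,0,0.016,0,0],[0,0,0.016,0,0],[0,0,0.016,0,0],[0.012,0,0.016,0,0],[0.024,0,0.016,0,0],[0.034,0,0.016,0,0],[0.040,0,0.016,0,0],[0.040,0,0.016,0,0]]' 30
```

```text
clock: 10.82
eef_pos: [0.5157, 0.0144, 0.1225]
tool_rot: [179.5, 0.0, 90.0]
ft_force: [11.8, 1.7, -9.7]
grip_width: 0.123
```

```bash
python3 -m handwheel '[[0.002,0,0,0,0],[0.004,0,0,0,0],[0.004,0,0,0,0]]'; python3 -m handwheel '[[0.002,0,0,0,0],[0.004,0,0,0,0],[0.004,0,0,0,0]]'
```

```text
clock: 11.2
eef_pos: [0.5158, 0.0177, 0.1225]
tool_rot: [179.5, 0.1, 90.0]
ft_force: [12.3, -1.2, -10.3]
grip_width: 0.126
clock: 11.58
eef_pos: [0.5158, 0.0181, 0.1225]
tool_rot: [179.6, 0.5, 90.0]
ft_force: [10.9, -17.7, -11.7]
grip_width: 0.127
```

```bash
python3 -m handwheel '[[-0.004,0.003,0,0,0],[-0.004,0.003,0,0,50],[-0.004,0.003,0,0,50],[-0.004,0.003,0,0,50],[-0.004,0.003,-0.06,0,50],[-0.004,0.003,-0.11,0,50],[0.05,-0.09,-0.11,0,50],[0.08,-0.12,-0.11,0,50],[0.08,-0.12,-0.11,0,50]]'
python3 - <<'E'
from h import *
S=r.snapshot("side");T=r.snapshot("top")
save(T,"t7.png",(215,135,335,215),6.5);save(S,"s7.png",(190,130,290,230),6)
save(T,"t7b.png",(100,110,260,285),3.4)
E
```

```text
clock: 12.7
eef_pos: [0.3908, 0.1038, 0.2316]
tool_rot: [180.0, -0.0, 90.1]
ft_force: [0.5, 0.4, 1.1]
grip_width: 0.5
```

View pics/t7.png

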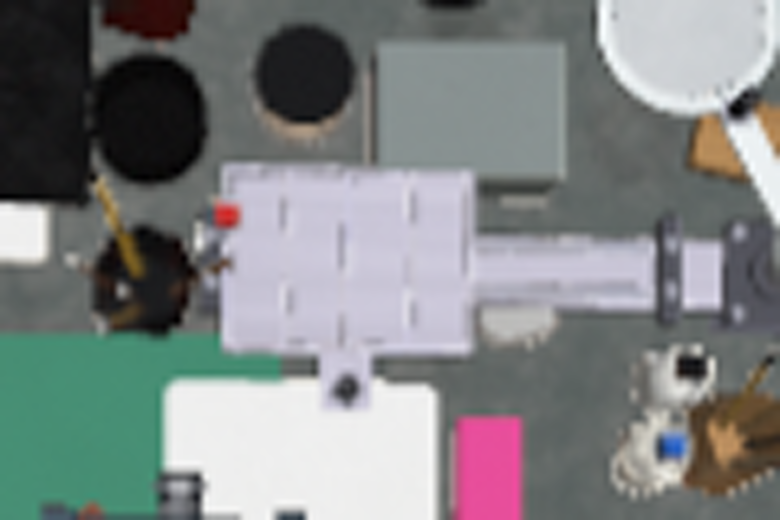

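View pics/s7.png

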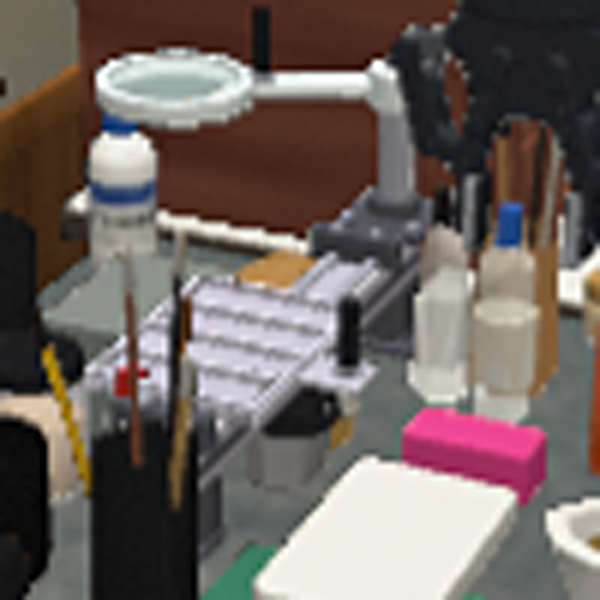

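View pics/t7b.png

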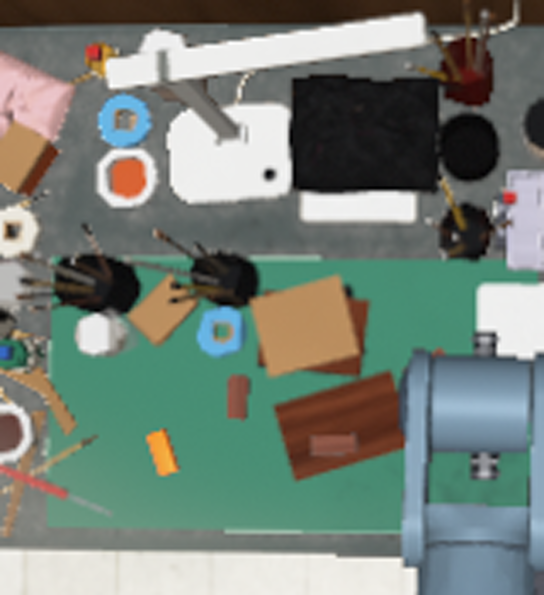

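```bash
cat >> h.py <<'E'
def rests(T,zt={}, show=None):
    im=cv2.resize(T["pixels"],None,fx=4,fy=4,interpolation=cv2.INTER_CUBIC).astype(int)
    R,G,B=im[...,0],im[...,1],im[...,2]
    m=((R>105)&(R<190)&(R-G>30)&(R-G<75)&(R-B>40)&(G-B<28)&(G>58)).astype(np.uint8)
    m=cv2.morphologyEx(m,cv2.MORPH_OPEN,np.ones((5,5)))
    m[:,:4*130]=0;m[:4*150]=0;m[4*275:]=0
    out=[]
    for c in cv2.findContours(m,cv2.RETR_EXTERNAL,cv2.CHAIN_APPROX_NONE)[0]:
        if cv2.contourArea(c)<350: continue
        px=(c[:,0,:].astype(float)+.5)/4-.5
        out.append((px,cv2.contourArea(c)/16))
    return out,m
def fit(T,px,ztop):
    w=np.array([atz(T,p[1],p[0],ztop)[:2] for p in px])
    (cx,cy),(a,b),ang=cv2.minAreaRect((w*1000).astype(np.float32))
    if a<b: a,b=b,a; ang+=90
    return np.array([cx,cy])/1000,a,b,(ang%180)   # angle of long axis from world x
E
python3 - <<'E'
from h import *
S=r.snapshot("side");T=r.snapshot("top")
o,m=rests(T)
cv2.imwrite("pics/m7.png",cv2.resize(m[4*150:4*280,4*130:4*300]*255,None,fx=1,fy=1))
for px,a in o:
    c=px.mean(0); print("px",c.round(1),round(a,1))
    for z in(.021,.028): print("   ",z,[np.round(v,4) for v in fit(T,px,z)])
t=lambda c,rw,z=.11:atz(T,135+rw/6.5,215+c/6.5,z)
for n,p in(("LT",(222,165)),("RT",(473,170)),("LB",(222,352)),("RB",(472,354))): print(n,t(*p).round(4))
print("pin",t(346,388,.148).round(4))
s=lambda c,rw:(130+rw/6,190+c/6)
tt=lambda c,rw:(135+rw/6.5,215+c/6.5)
print("brush",tri(S,s(182,235),T,tt(225,262)),tri(S,s(125,255),T,tt(75,258)),tri(S,s(125,255),T,tt(225,262)),"red cap",tri(S,s(125,378),T,tt(227,215)))
for n in ("rest_0",):
    for d in r.landmark_of(n,S)+r.landmark_of(n,T): print(d)
E
```

```text
px [197.9 240.8] 89.2
    0.021 [array([0.3459, 0.278 ]), np.float64(57.1449), np.float64(28.3555), np.float64(90.5426)]
    0.028 [array([0.3461, 0.2772]), np.float64(56.904), np.float64(28.2359), np.float64(90.5422)]
px [169.3 226.4] 54.8
    0.021 [array([0.4013, 0.3883]), np.float64(44.8213), np.float64(20.1973), np.float64(1.0988)]
    0.028 [array([0.4012, 0.387 ]), np.float64(44.632), np.float64(20.1122), np.float64(1.098)]
px [481.3 200.4] 121.7
    0.021 [array([ 0.5065, -0.8386]), np.float64(161.6818), np.float64(14.0526), np.float64(90.2211)]
    0.028 [array([ 0.5059, -0.8348]), np.float64(160.9998), np.float64(13.9933), np.float64(90.221)]
px [449.9 189.6] 615.1
    0.021 [array([ 0.5424, -0.7162]), np.float64(515.3713), np.float64(38.6505), np.float64(90.0262)]
    0.028 [array([ 0.5417, -0.7128]), np.float64(513.1975), np.float64(38.4875), np.float64(90.0262)]
px [441.9 181.8] 22.0
    0.021 [array([ 0.5794, -0.6724]), np.float64(27.7033), np.float64(14.8638), np.float64(90.5117)]
    0.028 [array([ 0.5786, -0.6692]), np.float64(27.5866), np.float64(14.8011), np.float6
[... 837 characters left out ...]
ay([0.57738576, 0.0848168 , 0.19671942]), np.float64(0.005154598617526326)) (array([0.57341419, 0.1615229 , 0.21809374]), np.float64(0.0008121642979172099)) (array([0.59194498, 0.09073099, 0.18334106]), np.float64(0.03307510839487679)) red cap (array([0.61481335, 0.08362843, 0.10526489]), np.float64(0.0023605335612031223))
{'centre': [248.0, 251.7], 'confidence': 0.68}
{'centre': [296.1, 231.4], 'confidence': 0.63}
{'centre': [271.8, 265.2], 'confidence': 0.54}
{'centre': [326.1, 240.9], 'confidence': 0.53}
{'centre': [238.2, 195.6], 'confidence': 0.63}
{'centre': [178.1, 337.5], 'confidence': 0.55}
{'centre': [239.2, 145.7], 'confidence': 0.42}
{'centre': [224.8, 167.3], 'confidence': 0.38}
```

View pics/m7.png

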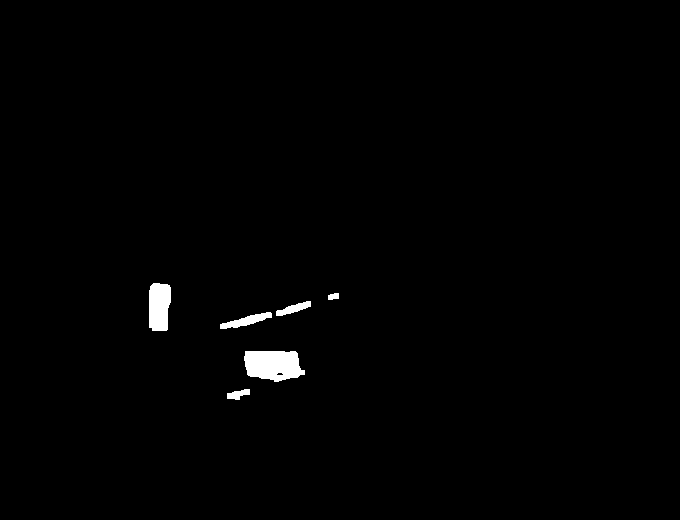

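```bash
cat >> h.py <<'E'
from scipy.optimize import minimize
def boxpts(x,y,yaw,z0):
    c,s=np.cos(yaw),np.sin(yaw); P=[]
    for a in(-.011,.011):
        for b in(-.025,.025):
            for h in(0,.018): P.append([x+c*a-s*b,y+s*a+c*b,z0+h])
    return np.array(P)
def redmask(s,bd,k=6):
    im=cv2.resize(s["pixels"],None,fx=k,fy=k,interpolation=cv2.INTER_CUBIC).astype(int)
    R,G,B=im[...,0],im[...,1],im[...,2]
    if not bd: return ((R-G>0)&(B<130)).astype(np.uint8)
    return ((G>57)&(R-G>15)&(R-G<75)&(R>85)&(B>45)).astype(np.uint8)
def boxfit(shots,x,y,yaw,z0,bd=False,k=6):
    ms=[]
    for s in shots:
        m=redmask(s,bd,k); w=np.zeros_like(m); q=proj(s,boxpts(x,y,yaw,z0)); c=q.mean(0)
        cv2.circle(w,(int(c[1]*k+k/2),int(c[0]*k+k/2)),int(14*k) if s["fx"]<400 or not bd else int(12*k),1,-1); ms.append(m*w)
    def f(v,each=False):
        e=[]
        for s,m in zip(shots,ms):
            q=proj(s,boxpts(v[0]/1000,v[1]/1000,v[2]/50,z0))[:,::-1]
            h=cv2.convexHull(((q+.5)*k*16-8).astype(np.int32)); d=np.zeros_like(m); cv2.fillConvexPoly(d,h,1,shift=4)
            i=(d&m).sum();u=(d|m).sum(); e.append(i/max(u,1))
        return e if each else -sum(e)
    best=None
    for dy in(-.3,0,.3):
        o=minimize(f,[x*1000,y*1000,(yaw+dy)*50],method="Nelder-Mead",options=dict(initial_simplex=None,xatol=.05,fatol=1e-4))
        if best is None or o.fun<best.fun: best=o
    v=best.x; return [round(v[0]/1000,4),round(v[1]/1000,4),round(np.degrees(v[2]/50),1)],np.round(f(v,True),3)
E
python3 - <<'E'
from h import *
S=r.snapshot("side");T=r.snapshot("top")
for n,a in(("A",(.398,.386,1.57+1.57,.003)),("B",(.346,.279,0,.010,True))):
    for sh in([T,S],[T],[S]): print(n,len(sh),sh[0]["shot"],boxfit(sh,*a))
E
```

```text
A 2 25 ([np.float64(0.4011), np.float64(0.3906), np.float64(83.1)], array([0.571, 0.703]))
A 1 25 ([np.float64(0.4006), np.float64(0.3898), np.float64(90.8)], array([0.579]))
A 1 24 ([np.float64(0.3997), np.float64(0.3907), np.float64(80.7)], array([0.704]))
B 2 25 ([np.float64(0.3481), np.float64(0.2795), np.float64(6.6)], array([0.807, 0.698]))
B 1 25 ([np.float64(0.3482), np.float64(0.2804), np.float64(1.4)], array([0.822]))
B 1 24 ([np.float64(0.3481), np.float64(0.2801), np.float64(8.8)], array([0.706]))
```

```bash
cat >> h.py <<'E'
def overlay(s,boxes,n,win,k=8):
    im=cv2.resize(s["pixels"][:,:,::-1],None,fx=k,fy=k,interpolation=cv2.INTER_CUBIC).copy()
    for b in boxes:
        q=((proj(s,boxpts(b[0],b[1],np.radians(b[2]),b[3]))[:,::-1]+.5)*k).astype(np.int32)
        cv2.polylines(im,[cv2.convexHull(q)],True,(0,255,255),1)
        cv2.polylines(im,[q[[1,3,7,5]]],True,(255,255,0),1)
    cv2.imwrite("pics/"+n,im[win[1]*k:win[3]*k,win[0]*k:win[2]*k])
E
python3 - <<'E'
from h import *
S=r.snapshot("side");T=r.snapshot("top")
bx=[(.4008,.3892,90,.003),(.348,.2795,3,.010)]
overlay(T,bx,"o1t.png",(150,205,225,260),10)
overlay(S,bx,"o1s.png",(210,245,280,315),8)
E
```

```text
(no output)
```

View pics/o1t.png

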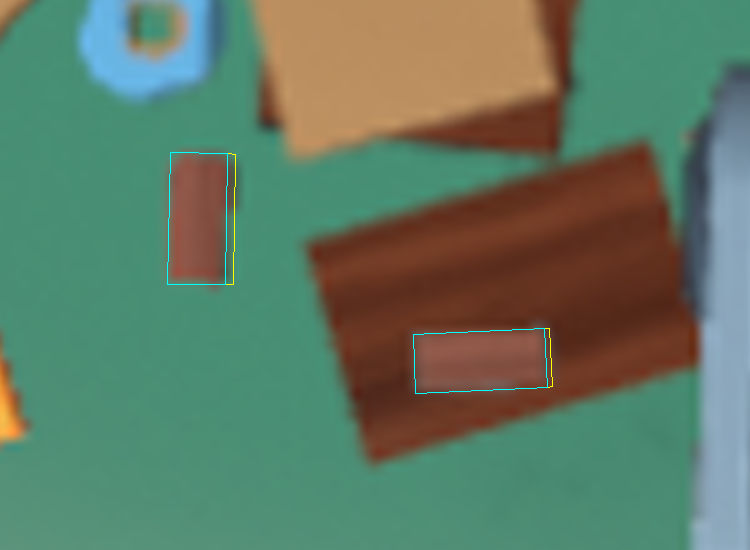

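View pics/o1s.png

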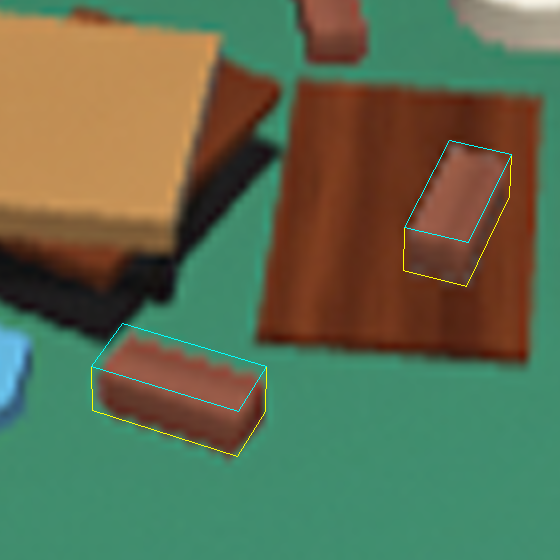

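```bash
python3 -m handwheel '[[0.0625,0.002,0,0,70],[0.125,0.005,0,0,70],[0.1875,0.008,0,0,70],[0.25,0.0095,0,0,70],[0.2845,0.0095,0,0,70],[0.2845,0.0095,0.06,0,70],[0.2845,0.0095,0.12,0,70],[0.2845,0.0095,0.16,0,70],[0.2845,0.0095,0.16,0,70]]' 40
python3 - <<'E'
from h import *
S=r.snapshot("side");T=r.snapshot("top")
save(S,"s8.png",(180,170,310,320),4)
print(r.observe()["eef_pos"],r.observe()["tool_rot"])
for sh in ([T,S],[T],[S]): print(boxfit(sh,.438,.177,-1,.003))
b,_=boxfit([T,S],.438,.177,-1,.003)
overlay(T,[(*b,.003)],"o2t.png",(185,190,260,250),9);overlay(S,[(*b,.003)],"o2s.png",(230,225,290,270),9)
E
```

```text
clock: 14.32
eef_pos: [0.4003, 0.3851, 0.068]
tool_rot: [-179.6, 0.3, 90.0]
ft_force: [-0.3, 0.2, 1.3]
grip_width: 0.698
[0.4035048  0.387232   0.07290295] [ 1.79933849e+02 -4.11364690e-02  8.99797750e+01]
([np.float64(0.4376), np.float64(0.1781), np.float64(-153.8)], array([0.656, 0.262]))
([np.float64(0.4378), np.float64(0.1781), np.float64(-152.7)], array([0.659]))
([np.float64(0.4196), np.float64(0.191), np.float64(-40.0)], array([0.218]))
```

View pics/s8.png

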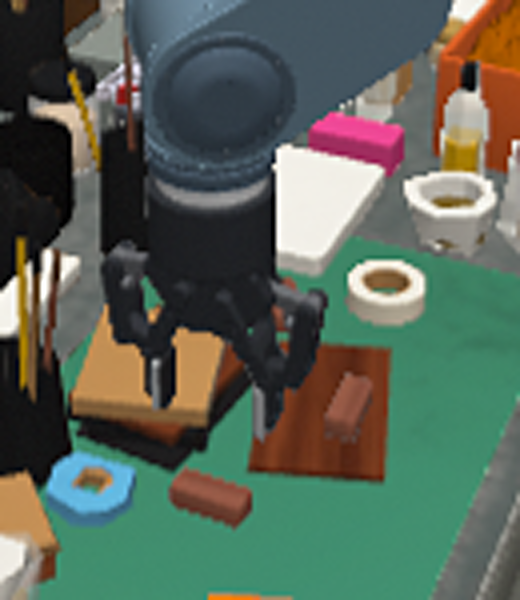

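View pics/o2t.png

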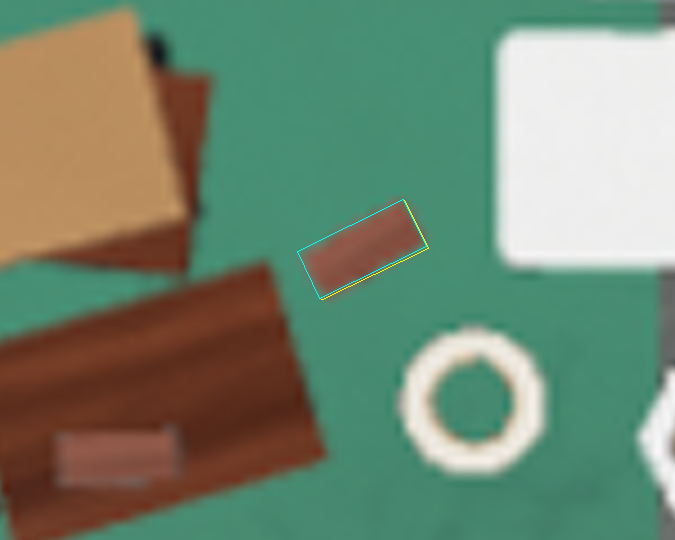

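View pics/o2s.png

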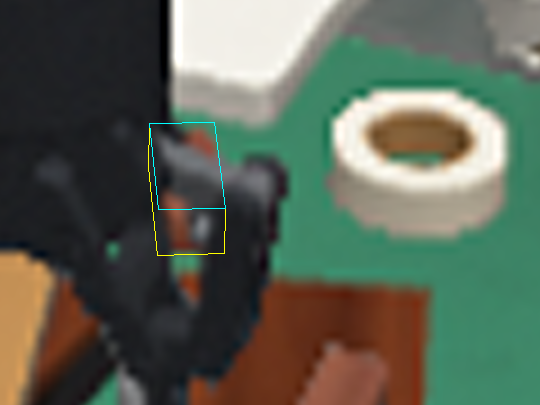

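```bash
python3 -m handwheel '[[0,0,0.03,0,70],[0,0,0.05,0,70],[0,0,0.05,0,70]]'
```

```text
clock: 14.8
eef_pos: [0.4022, 0.3866, 0.0215]
tool_rot: [-179.9, 0.0, 90.0]
ft_force: [-0.4, -0.6, -0.5]
grip_width: 0.702
```

Run:
```python
from h import *
S=r.snapshot("side");T=r.snapshot("top")
save(S,"s9.png",(190,220,280,320),6)
```

```text
(no output)
```

View pics/s9.png

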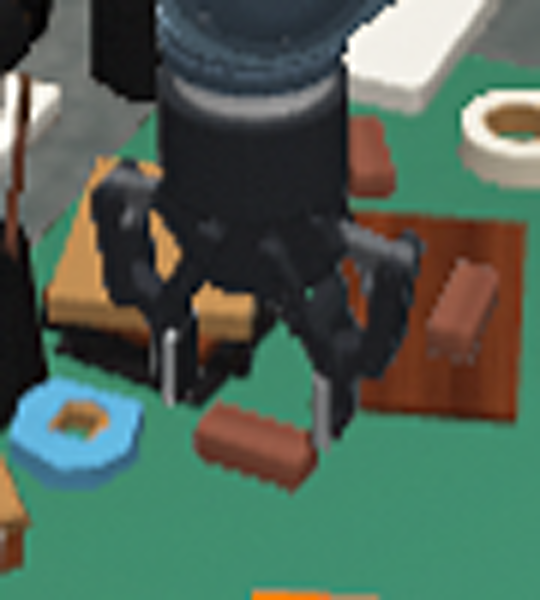

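Run:
```python
from h import *
S=r.snapshot("side");T=r.snapshot("top")
def px(p): q=proj(S,p)[0]; return [round((q[1]-190)*6),round((q[0]-220)*6)]
for z in(.0215,.027,.032):
    print(z,px([.432,.3866,z]),px([.372,.3866,z]), "w/ -11:",px([.432,.3976,z]),px([.372,.3976,z]))
print("block ends",px([.426,.3885,.021]),px([.376,.3885,.021]),px([.376,.3995,.003]))
print(boxfit([S],.4,.389,1.5,.003))
```

```text
0.0215 [187, 397] [317, 436] w/ -11: [175, 413] [307, 453]
0.027 [187, 387] [318, 426] w/ -11: [175, 403] [307, 443]
0.032 [187, 377] [318, 416] w/ -11: [175, 393] [307, 433]
block ends [198, 404] [307, 437] [296, 488]
([np.float64(0.3984), np.float64(0.3898), np.float64(84.8)], array([0.715]))
```

```bash
python3 -m handwheel '[[0,-0.001,0.008,0,70],[0,-0.001,0.0135,0,70],[0,-0.001,0.0135,0,70],[0,-0.001,0.0135,0,30],[0,-0.001,0.0135,0,30],[0,-0.001,0.0135,0,30],[0,-0.001,0.0135,0,30]]' 50
```

```text
clock: 15.88
eef_pos: [0.4018, 0.387, 0.0086]
tool_rot: [180.0, -0.0, 90.0]
ft_force: [-0.8, -0.7, 1.6]
grip_width: 0.568
```

```bash
python3 -m handwheel '[[0,0,-0.03,0,30],[0,0,-0.09,0,30],[0,0,-0.15,0,30],[0,0,-0.21,0,30],[-0.05,0,-0.25,0,30],[-0.11,0.02,-0.25,0,30],[-0.16,0.04,-0.25,0,30],[-0.16,0.04,-0.25,0,30]]'
python3 - <<'E'
from h import *
S=r.snapshot("side");T=r.snapshot("top")
save(S,"s10.png",(180,70,310,320),2.4);save(T,"t10.png",(130,130,330,270),3.5)
E
```

```text
clock: 16.88
eef_pos: [0.4423, 0.224, 0.2581]
tool_rot: [-180.0, 0.0, 89.7]
ft_force: [-0.0, 0.4, -0.8]
grip_width: 0.566
```

View pics/s10.png

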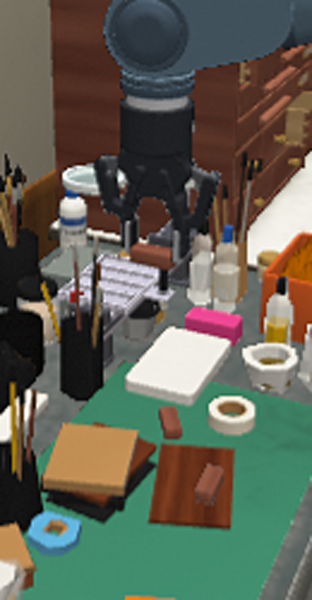

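View pics/t10.png

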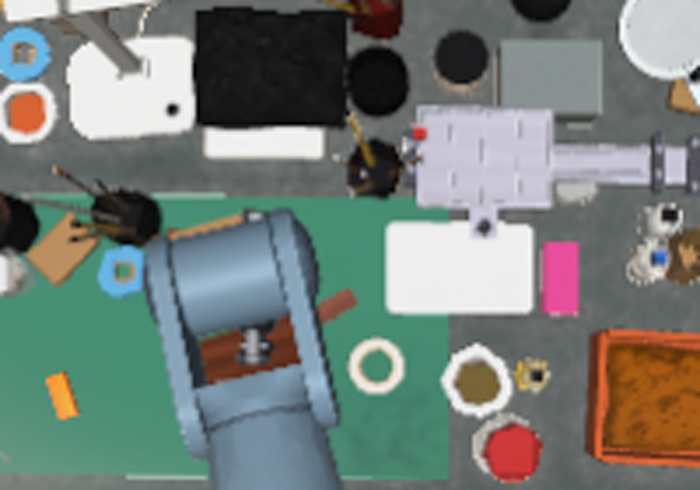

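```bash
python3 -m handwheel '[[-0.05,0.03,0,0,30],[-0.10,0.06,0,0,30],[-0.15,0.09,0,0,30],[-0.20,0.12,0,0,30],[-0.245,0.147,0,0,30],[-0.258,0.147,0,0,30],[-0.258,0.147,0.05,0,30],[-0.258,0.147,0.09,0,30],[-0.258,0.147,0.09,0,30],[-0.258,0.147,0.09,0,30]]'
python3 - <<'E'
from h import *
S=r.snapshot("side");T=r.snapshot("top")
print(r.observe()["eef_pos"])
save(S,"s11.png",(190,100,290,210),5.4)
E
```

```text
clock: 18.23
eef_pos: [0.5893, -0.0302, 0.1701]
tool_rot: [179.9, 0.0, 90.1]
ft_force: [-0.0, -0.2, 0.8]
grip_width: 0.567
[ 0.58992459 -0.0307879   0.17101947]
```

View pics/s11.png

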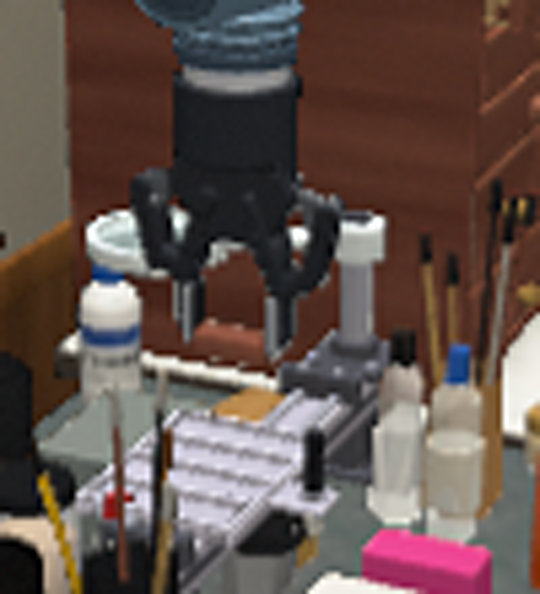

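```bash
python3 -m handwheel '[[-0.004,0,0,0,30],[-0.004,0,0.03,0,30],[-0.004,0,0.05,0,30],[-0.004,0,0.058,0,30],[-0.004,0,0.058,0,30]]'
python3 - <<'E'
from h import *
S=r.snapshot("side");T=r.snapshot("top")
print(r.observe()["eef_pos"],r.observe()["ft_force"])
save(S,"s12.png",(200,130,280,200),8)
E
```

```text
clock: 18.95
eef_pos: [0.5888, -0.0353, 0.1105]
tool_rot: [180.0, 0.0, 90.0]
ft_force: [-0.1, -0.2, -0.1]
grip_width: 0.568
[ 0.5889994  -0.0352822   0.11087517] [-0.46739632  0.01386052  0.21830251]
```

View pics/s12.png

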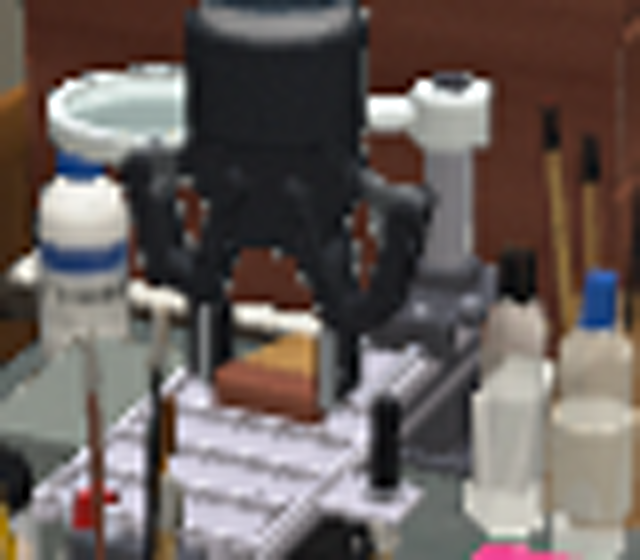

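```bash
python3 -m handwheel '[[0,0,0.001,0,30],[0,0,0.002,0,30],[0,0,0.002,0,66],[0,0,0.002,0,66],[0,0,0.002,0,66]]'
python3 -m handwheel '[[0,0,-0.03,0,68],[0,0,-0.09,0,68],[0,0,-0.15,0,68],[0.05,-0.06,-0.15,0,68],[0.1,-0.12,-0.15,0,68],[0.15,-0.18,-0.15,0,68]]'
python3 - <<'E'
from h import *
S=r.snapshot("side");T=r.snapshot("top")
save(S,"s13.png",(200,130,280,200),5);save(T,"t13.png",(140,135,340,265),4)
E
```

```text
clock: 19.68
eef_pos: [0.5884, -0.0351, 0.1081]
tool_rot: [-180.0, -0.0, 90.0]
ft_force: [-0.1, 0.4, -0.2]
grip_width: 0.66
clock: 20.42
eef_pos: [0.4429, 0.0858, 0.2583]
tool_rot: [180.0, -0.0, 90.0]
ft_force: [0.4, 0.5, -0.1]
grip_width: 0.676
```

View pics/s13.png

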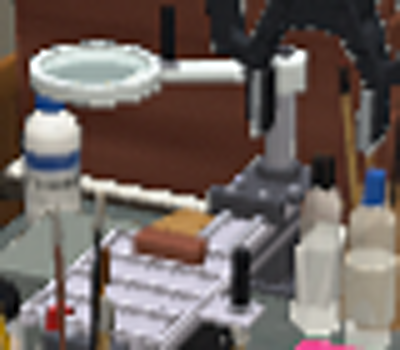

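View pics/t13.png

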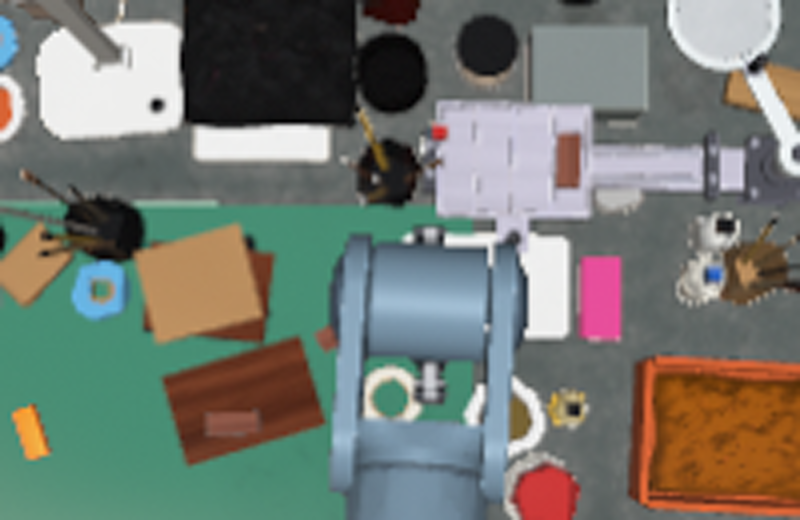

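```bash
python3 -m handwheel '[[0.03,-0.015,0,0.18,70],[0.06,-0.03,0,0.36,70],[0.09,-0.045,0,0.54,70],[0.12,-0.06,0,0.72,70],[0.15,-0.075,0,0.90,70],[0.18,-0.09,0,1.08,70],[0.194,-0.095,0,1.26,70],[0.194,-0.095,0,1.44,70],[0.194,-0.095,0,1.545,70],[0.194,-0.095,0,1.545,70]]'
python3 - <<'E'
from h import *
S=r.snapshot("side");T=r.snapshot("top")
o=r.observe();print(o["eef_pos"],o["tool_rot"],o["qpos"].round(0))
for sh in ([T,S],[T],[S]): print("C",boxfit(sh,.438,.178,.47,.003))
print("B",boxfit([S],.348,.2795,.05,.01,True))
overlay(S,[(.348,.2795,2,.01)],"o3s.png",(205,210,285,290),8)
E
```

```text
clock: 21.78
eef_pos: [0.3498, 0.2788, 0.2583]
tool_rot: [180.0, -0.0, 1.5]
ft_force: [-0.3, 0.0, -1.0]
grip_width: 0.698
[0.34974963 0.27877208 0.2583125 ] [-1.79999235e+02 -6.46257748e-03  1.55149574e+00] [ 24. -16. 116.  -0.  80. 112.]
C ([np.float64(0.4371), np.float64(0.1774), np.float64(29.4)], array([0.648, 0.544]))
C ([np.float64(0.4372), np.float64(0.1775), np.float64(29.7)], array([0.65]))
C ([np.float64(0.4368), np.float64(0.1769), np.float64(28.3)], array([0.548]))
B ([np.float64(0.3481), np.float64(0.2803), np.float64(8.7)], array([0.712]))
```

View pics/o3s.png

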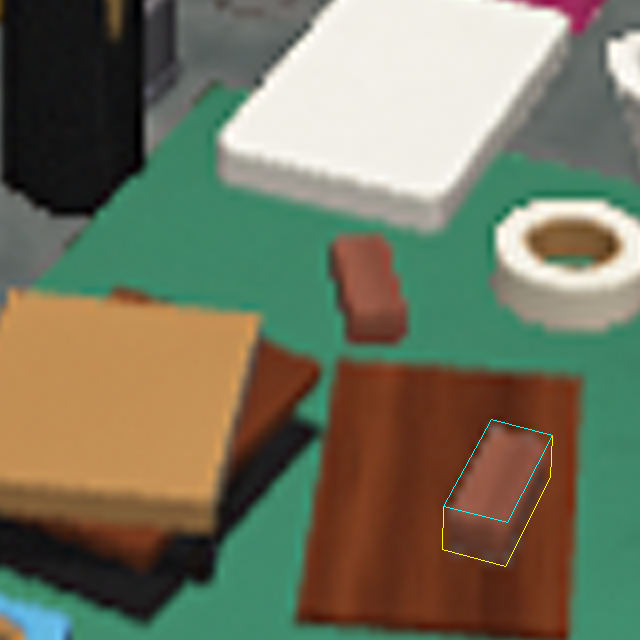

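```bash
python3 -m handwheel '[[-0.002,-0.001,0.06,0,70],[-0.002,-0.001,0.12,0,70],[-0.002,-0.001,0.18,0,70],[-0.002,-0.001,0.22,0,70],[-0.002,-0.001,0.235,0,70],[-0.002,-0.001,0.243,0,70],[-0.002,-0.001,0.243,0,70],[-0.002,-0.001,0.243,0,30],[-0.002,-0.001,0.243,0,30],[-0.002,-0.001,0.243,0,30]]'
```

```text
clock: 23.12
eef_pos: [0.3491, 0.2806, 0.0171]
tool_rot: [-179.9, -0.2, 1.5]
ft_force: [-0.4, -0.6, 7.1]
grip_width: 0.565
```

```bash
python3 -m handwheel '[[0,0,0,0,30],[0,0,-0.03,0,30],[0,0,-0.09,0,30],[0,0,-0.15,0,30],[0,0,-0.21,0,30],[0,0,-0.24,0,30],[0,0,-0.24,0,30]]'
python3 - <<'E'
from h import *
S=r.snapshot("side");T=r.snapshot("top")
save(S,"s14.png",(180,100,310,310),2.8)
E
```

```text
clock: 24.0
eef_pos: [0.3488, 0.2805, 0.2586]
tool_rot: [-179.8, -0.4, 1.5]
ft_force: [0.5, 0.6, -0.5]
grip_width: 0.566
```

View pics/s14.png

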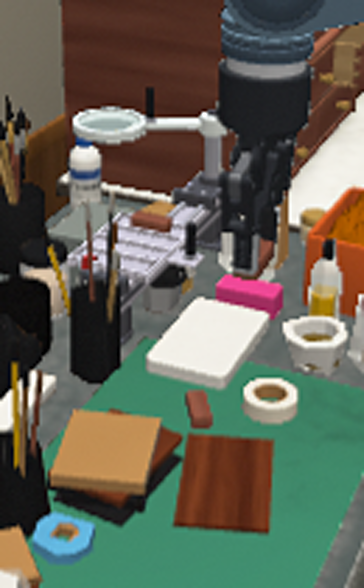

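```bash
python3 -m handwheel '[[0.01,0.03,0,-0.18,30],[0.03,0.06,0,-0.36,30],[0.05,0.10,0,-0.54,30],[0.07,0.14,0,-0.72,30],[0.10,0.18,0,-0.90,30],[0.13,0.22,0,-1.08,30],[0.17,0.26,0,-1.26,30],[0.20,0.287,0,-1.44,30],[0.233,0.287,0,-1.545,30],[0.233,0.287,0,-1.545,30]]'
python3 -m handwheel '[[0,0,0,0,30],[0,0,0.05,0,30],[0,0,0.09,0,30],[0,0,0.09,0,30],[0,0,0.09,0,30]]'
python3 - <<'E'
from h import *
S=r.snapshot("side");T=r.snapshot("top")
print(r.observe()["eef_pos"],r.observe()["grip_width"])
save(S,"s15.png",(200,100,280,200),6)
E
```

```text
clock: 25.35
eef_pos: [0.5877, -0.0015, 0.252]
tool_rot: [-179.7, -0.1, 90.0]
ft_force: [-0.3, 0.4, -0.8]
grip_width: 0.567
clock: 25.98
eef_pos: [0.5883, -0.001, 0.167]
tool_rot: [179.9, 0.0, 90.0]
ft_force: [-0.0, 0.3, 0.0]
grip_width: 0.57
[ 0.58905582 -0.00121599  0.16798338] 0.5682732006888389
```

View pics/s15.png

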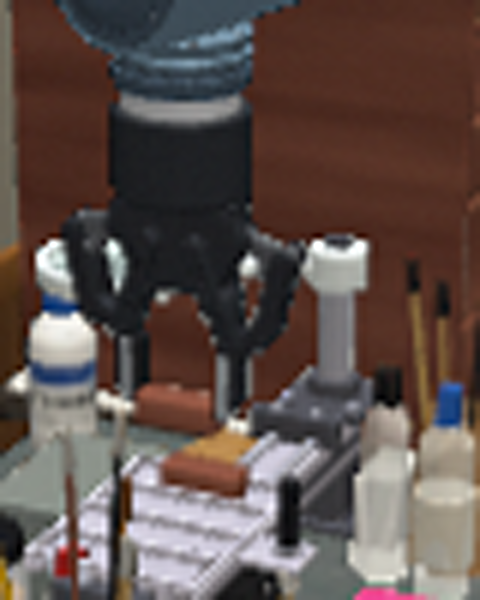

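```bash
python3 -m handwheel '[[0.001,0,0.03,0,30],[0.001,0,0.05,0,30],[0.001,0,0.056,0,30],[0.001,0,0.0575,0,30],[0.001,0,0.0575,0,30]]'
python3 - <<'E'
from h import *
S=r.snapshot("side");T=r.snapshot("top")
print(r.observe()["eef_pos"],r.observe()["ft_force"])
save(S,"s16.png",(200,130,280,200),8)
E
```

```text
clock: 26.7
eef_pos: [0.5879, -0.0001, 0.1113]
tool_rot: [-179.9, 0.0, 90.0]
ft_force: [-10.6, 1.3, 16.8]
grip_width: 0.568
[ 5.87912187e-01 -1.06315793e-04  1.11257267e-01] [-10.96892581   1.24332686  16.35867757]
```

View pics/s16.png

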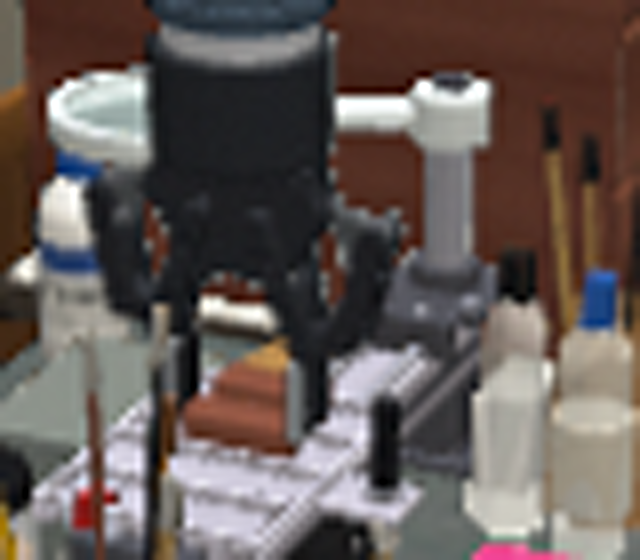

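```bash
python3 -m handwheel '[[0,0,-0.001,0,66],[0,0,-0.001,0,66],[0,0,-0.001,0,66],[0,0,-0.03,0,66],[0,0,-0.09,0,66],[0,0,-0.15,0,66],[0,0,-0.15,0,66],[0.02,-0.06,-0.15,0.18,66],[0.06,-0.12,-0.15,0.36,66],[0.11,-0.151,-0.15,0.54,66]]'
python3 -m handwheel '[[0.04,-0.02,0,0.18,66],[0.04,-0.04,0,0.36,66],[0.04,-0.04,0,0.533,66],[0.04,-0.04,0,0.533,66]]'
python3 - <<'E'
from h import *
S=r.snapshot("side");T=r.snapshot("top")
print(r.observe()["eef_pos"],r.observe()["tool_rot"])
print(boxfit([S],.4372,.1775,.5,.003))
save(S,"s17.png",(200,130,290,270),5);save(T,"t17.png",(140,135,340,265),4)
E
```

```text
clock: 28.05
eef_pos: [0.4395, 0.1036, 0.2561]
tool_rot: [-179.9, 0.1, 59.0]
ft_force: [1.0, 1.7, 0.2]
grip_width: 0.658
clock: 28.55
eef_pos: [0.427, 0.1581, 0.2567]
tool_rot: [-180.0, 0.1, 29.1]
ft_force: [-0.5, 0.7, 0.3]
grip_width: 0.656
[0.42740364 0.15778446 0.25711682] [-1.79972266e+02  6.63797014e-02  2.90829374e+01]
([np.float64(0.4369), np.float64(0.1769), np.float64(29.1)], array([0.551]))
```

View pics/s17.png

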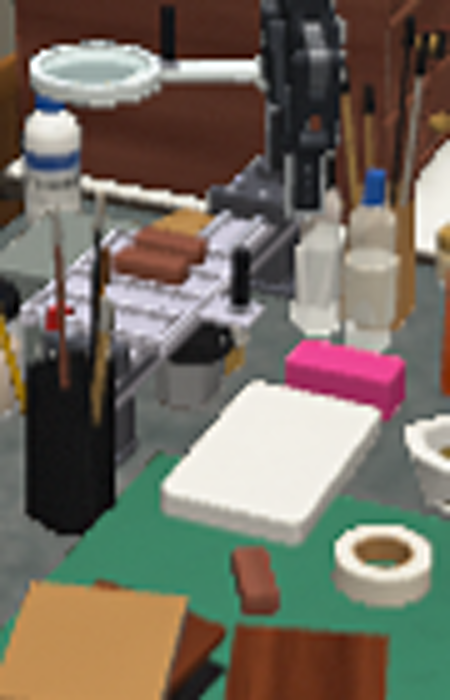

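View pics/t17.png

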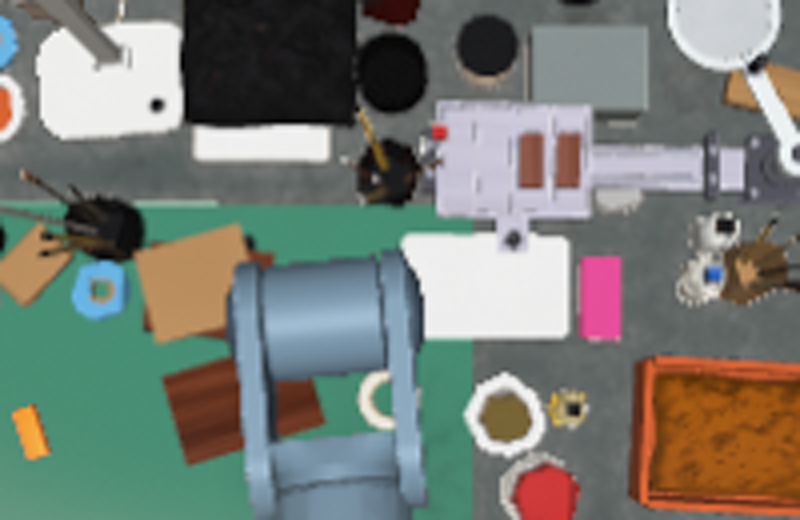

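```bash
python3 -m handwheel '[[0.018,-0.011,0,0,66],[0.018,-0.011,0.06,0,66],[0.018,-0.011,0.12,0,66],[0.018,-0.011,0.18,0,66],[0.018,-0.011,0.21,0,66],[0.018,-0.011,0.225,0,66],[0.018,-0.011,0.225,0,66]]'
python3 - <<'E'
from h import *
S=r.snapshot("side")
o=r.observe();print(o["eef_pos"],o["tool_rot"],o["ft_force"])
save(S,"s18.png",(210,190,290,270),8)
E
```

```text
clock: 29.52
eef_pos: [0.4379, 0.1761, 0.0325]
tool_rot: [-180.0, 0.1, 29.0]
ft_force: [0.6, -0.8, 0.3]
grip_width: 0.659
[0.43884035 0.17628859 0.03354419] [ 1.79979671e+02 -6.10851670e-02  2.89672035e+01] [0.38117268 0.70996285 0.49526427]
```

View pics/s18.png

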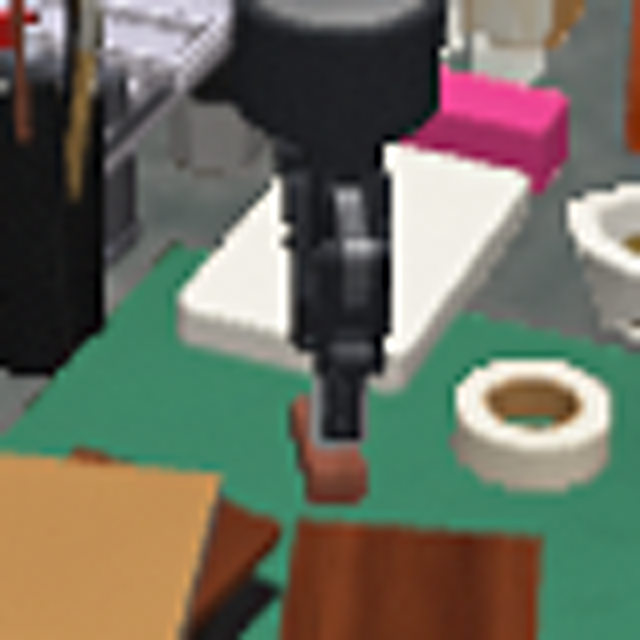

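```bash
python3 -m handwheel '[[0,0,0.012,0,66],[0,0,0.022,0,66],[0,0,0.022,0,66]]'
python3 - <<'E'
from h import *
S=r.snapshot("side")
o=r.observe();print(o["eef_pos"],o["tool_rot"],o["ft_force"])
save(S,"s19.png",(210,190,290,270),8)
E
```

```text
clock: 29.95
eef_pos: [0.4373, 0.1762, 0.01]
tool_rot: [-180.0, 0.1, 29.0]
ft_force: [0.2, -0.2, -0.0]
grip_width: 0.66
[0.43771809 0.17627218 0.01053042] [-1.79983865e+02  4.15625853e-02  2.89568017e+01] [-0.49518501 -0.37897557  0.85809573]
```

View pics/s19.png

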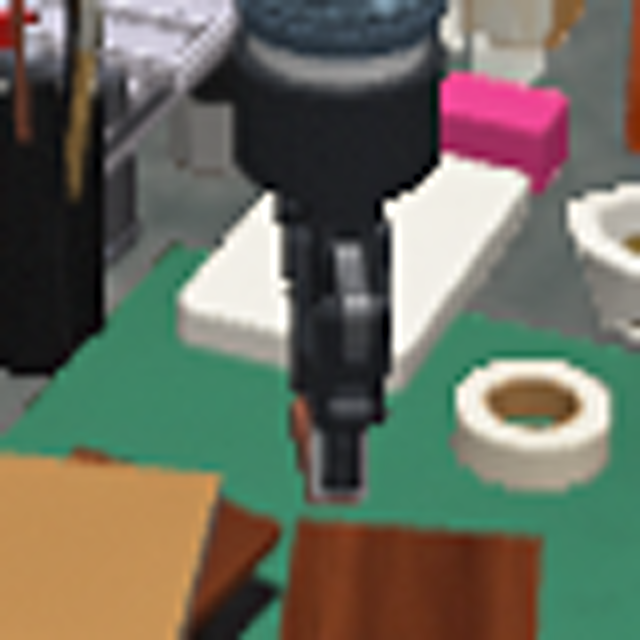

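```bash
python3 -m handwheel '[[0,0,0,0,30],[0,0,0,0,30],[0,0,0,0,30],[0,0,0,0,30],[0,0,-0.03,0,30],[0,0,-0.09,0,30],[0,0,-0.15,0,30],[0,0,-0.21,0,30],[0,0,-0.25,0,30],[0,0,-0.25,0,30]]'
python3 - <<'E'
from h import *
S=r.snapshot("side")
o=r.observe();print(o["eef_pos"],o["tool_rot"],o["grip_width"])
save(S,"s20.png",(200,80,290,270),4)
E
```

```text
clock: 31.25
eef_pos: [0.4396, 0.1766, 0.2644]
tool_rot: [179.9, -0.4, 29.0]
ft_force: [-0.4, -0.2, -0.3]
grip_width: 0.566
[0.43832712 0.17633333 0.26163403] [ 1.79954330e+02 -1.10535814e-01  2.89523168e+01] 0.5683552699509176
```

View pics/s20.png

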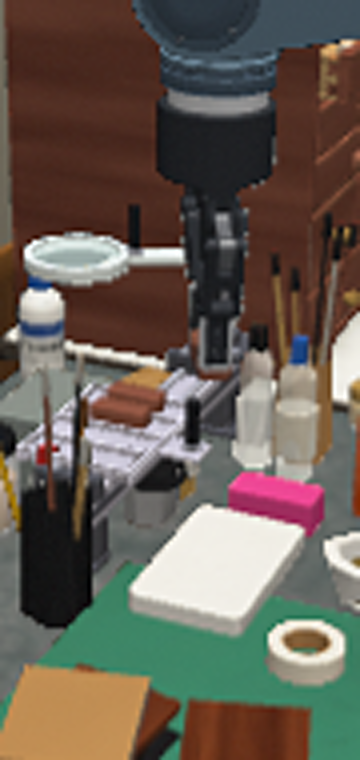

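```bash
python3 -m handwheel '[[-0.02,0.04,0,-0.18,30],[-0.03,0.09,0,-0.36,30],[-0.03,0.14,0,-0.54,30],[0,0.18,0,-0.72,30],[0.04,0.198,0,-0.90,30],[0.063,0.198,0,-1.065,30],[0.063,0.198,0,-1.065,30],[0.063,0.198,0.05,-1.065,30],[0.063,0.198,0.09,-1.065,30],[0.063,0.198,0.09,-1.065,30]]'
python3 - <<'E'
from h import *
S=r.snapshot("side")
o=r.observe();print(o["eef_pos"],o["tool_rot"],o["grip_width"])
save(S,"s21.png",(190,80,280,200),6)
E
```

```text
clock: 32.55
eef_pos: [0.5848, 0.0338, 0.1659]
tool_rot: [-179.4, -0.1, 89.9]
ft_force: [-1.1, 0.4, 0.0]
grip_width: 0.561
[0.58701008 0.03360824 0.16911265] [-1.79741863e+02 -2.80115586e-02  8.98821009e+01] 0.5624466136103299
```

View pics/s21.png

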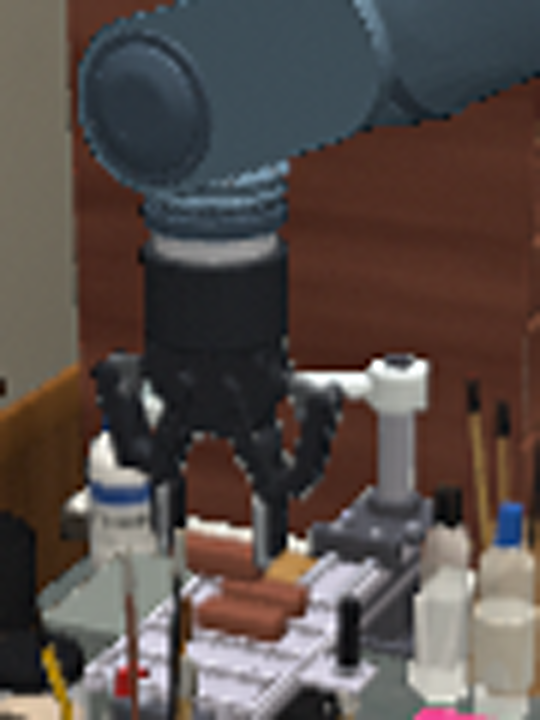

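```bash
python3 -m handwheel '[[0,0.001,0.03,0,30],[0,0.001,0.05,0,30],[0,0.001,0.055,0,30],[0,0.001,0.055,0,30]]'
python3 - <<'E'
from h import *
S=r.snapshot("side")
o=r.observe();print(o["eef_pos"],o["tool_rot"],o["grip_width"],o["ft_force"])
save(S,"s22.png",(200,130,280,200),8)
E
```

```text
clock: 33.1
eef_pos: [0.5903, 0.0335, 0.1165]
tool_rot: [180.0, 0.0, 90.0]
ft_force: [0.2, -0.4, 0.5]
grip_width: 0.564
[0.59064803 0.03346021 0.1169229 ] [1.79907031e+02 1.23966171e-02 8.99619346e+01] 0.5657553555265972 [-0.10648594 -0.05977139 -0.31780954]
```

View pics/s22.png

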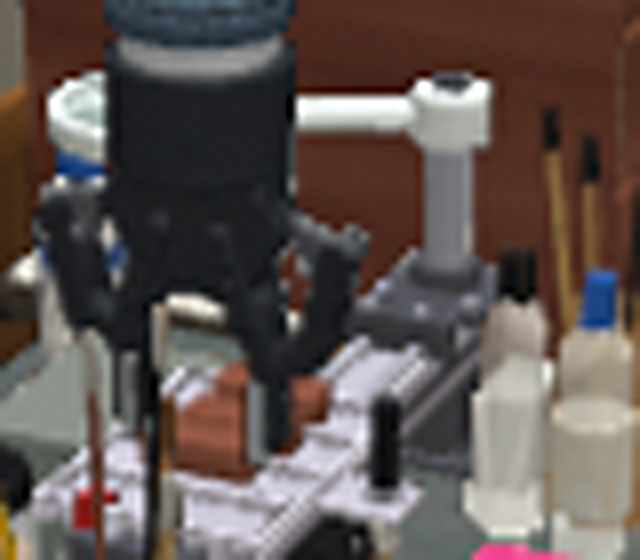

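Over the third lane; lowering to the floor and releasing.

```bash
python3 -m handwheel '[[0,0,0.003,0,30],[0,0,0.005,0,30],[0,0,0.0055,0,30],[0,0,0.0055,0,30]]'
python3 -m handwheel '[[0,0,0,0,66],[0,0,0,0,66],[0,0,0,0,66],[0,0,-0.03,0,66],[0,0,-0.09,0,66],[0,0,-0.15,0,66],[-0.05,-0.06,-0.15,0,50],[-0.10,-0.12,-0.15,0,50],[-0.10,-0.18,-0.15,0,50],[-0.10,-0.2,-0.15,0,50]]'
python3 - <<'E'
from h import *
S=r.snapshot("side");T=r.snapshot("top")
o=r.observe();print(o["eef_pos"],o["tool_rot"])
save(S,"s23.png",(200,130,280,200),8);save(T,"t23.png",(110,115,310,275),3.7)
save(S,"s23b.png",(0,130,340,384),2.2)
E
```

```text
clock: 33.65
eef_pos: [0.5905, 0.0335, 0.112]
tool_rot: [180.0, 0.0, 90.0]
ft_force: [-3.6, 1.3, 7.7]
grip_width: 0.565
clock: 34.9
eef_pos: [0.3879, -0.0668, 0.2599]
tool_rot: [-180.0, 0.0, 89.9]
ft_force: [0.1, -0.3, 0.4]
grip_width: 0.505
[ 0.38732941 -0.06647607  0.25981358] [1.79983727e+02 3.05256564e-02 8.98284840e+01]
```

View pics/s23.png

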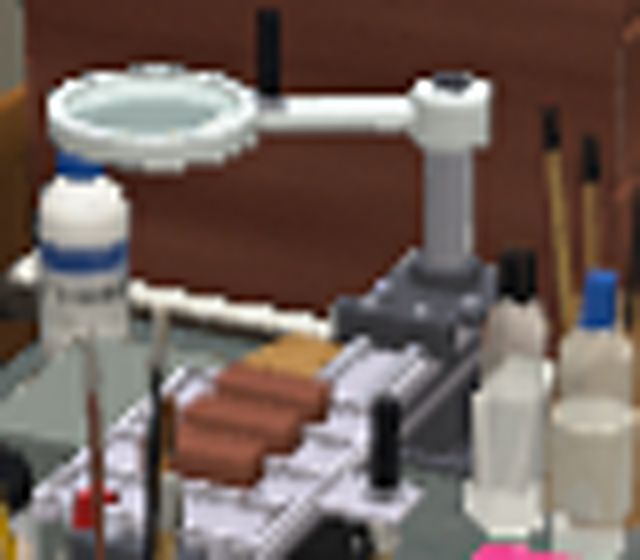

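View pics/t23.png

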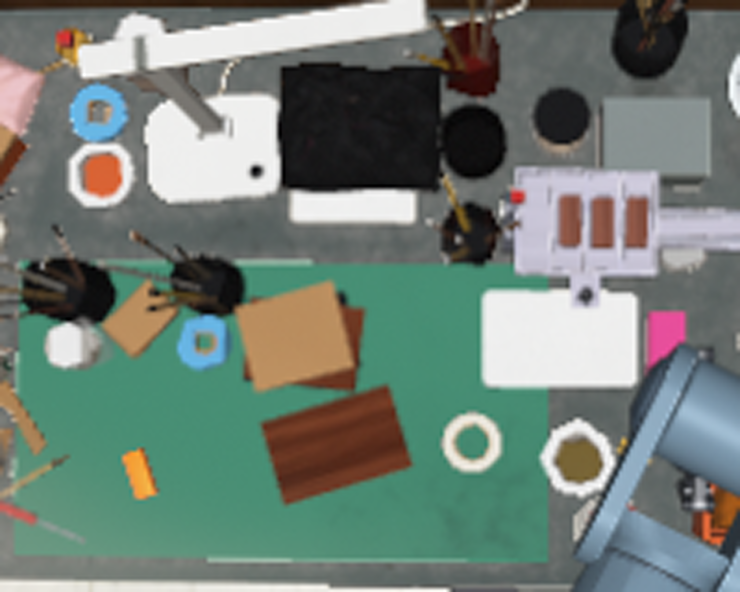

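View pics/s23b.png

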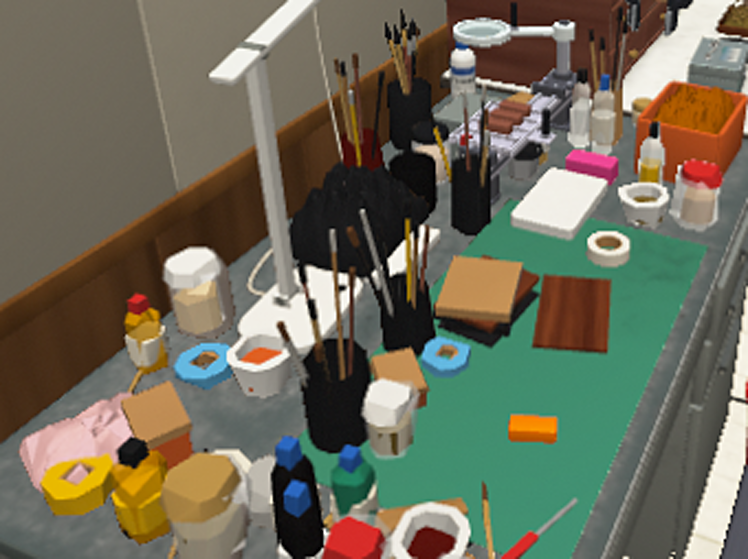

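```bash
python3 -m handwheel '[[0.045,0.05,0,0,40],[0.0845,0.10,0,0,40],[0.0845,0.129,0,0,40],[0.0845,0.129,0.05,0,40],[0.0845,0.129,0.09,0,40],[0.0845,0.129,0.09,0,40]]' 40
python3 - <<'E'
from h import *
S=r.snapshot("side")
o=r.observe();print(o["eef_pos"],o["tool_rot"])
save(S,"s24.png",(200,130,280,200),8)
E
```

```text
clock: 35.75
eef_pos: [0.517, 0.0188, 0.1667]
tool_rot: [-179.6, -0.1, 90.0]
ft_force: [0.7, 0.0, 0.5]
grip_width: 0.399
[0.5187087  0.01840009 0.16947059] [-1.79849884e+02 -3.36983285e-02  8.99846161e+01]
```

View pics/s24.png

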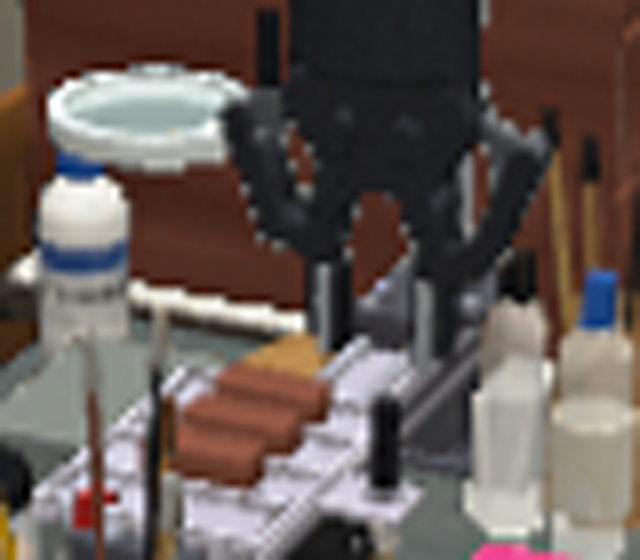

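```bash
python3 -m handwheel '[[0,-0.001,0.03,0,40],[0,-0.001,0.046,0,40],[0,-0.001,0.046,0,40],[0,-0.001,0.046,0,0],[0,-0.001,0.046,0,0],[0,-0.001,0.046,0,0],[0,-0.001,0.046,0,0]]' 40
python3 -m handwheel '[[-0.004,0,0,0,0],[-0.012,0,0,0,0],[-0.022,0,0,0,0],[-0.033,0,0,0,0],[-0.044,0,0,0,0],[-0.055,0,0,0,0],[-0.066,0,0,0,0],[-0.076,0,0,0,0],[-0.086,0,0,0,0],[-0.092,0,0,0,0]]'
python3 -m handwheel '[[-0.004,0,0,0,0],[-0.007,0,0,0,0],[-0.009,0,0,0,0],[-0.009,0,0,0,0]]'
```

```text
clock: 36.67
eef_pos: [0.5158, 0.0179, 0.1258]
tool_rot: [-179.6, 0.0, 90.0]
ft_force: [-14.4, -1.3, 12.0]
grip_width: 0.123
clock: 37.92
eef_pos: [0.5144, -0.0736, 0.1257]
tool_rot: [-179.4, -0.1, 90.0]
ft_force: [-21.6, 3.4, 17.6]
grip_width: 0.124
clock: 38.42
eef_pos: [0.5143, -0.0826, 0.1257]
tool_rot: [-179.4, -0.1, 90.0]
ft_force: [-21.9, 1.7, 17.3]
grip_width: 0.121
```

```bash
python3 -m handwheel '[[-0.001,-0.003,-0.002,0,0],[-0.003,-0.003,-0.002,0,0],[-0.004,-0.003,-0.002,0,0]]'
python3 -m handwheel '[[-0.002,0,0,0,0],[-0.003,0,0,0,0],[-0.003,0,0,0,0]]'
```

```text
clock: 38.8
eef_pos: [0.5142, -0.0866, 0.1259]
tool_rot: [-179.9, -0.0, 90.0]
ft_force: [-2.8, 2.7, -4.1]
grip_width: 0.122
clock: 39.17
eef_pos: [0.5141, -0.0868, 0.1259]
tool_rot: [-179.8, -0.4, 89.9]
ft_force: [-3.4, 14.9, -1.8]
grip_width: 0.12
```

```bash
python3 -m handwheel '[[0.003,0,0,0,0],[0.003,0,0,0,40],[0.003,0,0,0,40],[0.003,0,0,0,40],[0.003,0,-0.06,0,40],[0.003,0,-0.12,0,40],[0.003,0,-0.16,0,40],[-0.04,0.05,-0.16,0,40],[-0.08,0.10,-0.16,0,40],[-0.10,0.147,-0.16,0,40]]'
python3 -m handwheel '[[0,0,0,0,50]]'
python3 - <<'E'
from h import *
S=r.snapshot("side");T=r.snapshot("top")
o=r.observe();print(o["eef_pos"],o["tool_rot"])
save(S,"s25.png",(200,70,290,200),6);save(T,"t25.png",(235,85,355,215),4.5)
g=r.landmark_of("lens_grip",S);print(g);
E
```

```text
clock: 40.42
eef_pos: [0.6634, -0.1923, 0.2871]
tool_rot: [179.9, 0.1, 89.9]
ft_force: [1.2, -0.1, 2.3]
grip_width: 0.399
clock: 40.55
eef_pos: [0.6636, -0.192, 0.2834]
tool_rot: [-179.9, -0.1, 89.9]
ft_force: [-0.3, 0.4, -1.2]
grip_width: 0.499
[ 0.66194787 -0.19029028  0.28576435] [-1.79953832e+02 -2.36575149e-02  8.99511570e+01]
[{'centre': [132.0, 230.6], 'confidence': 0.73}]
```

View pics/s25.png

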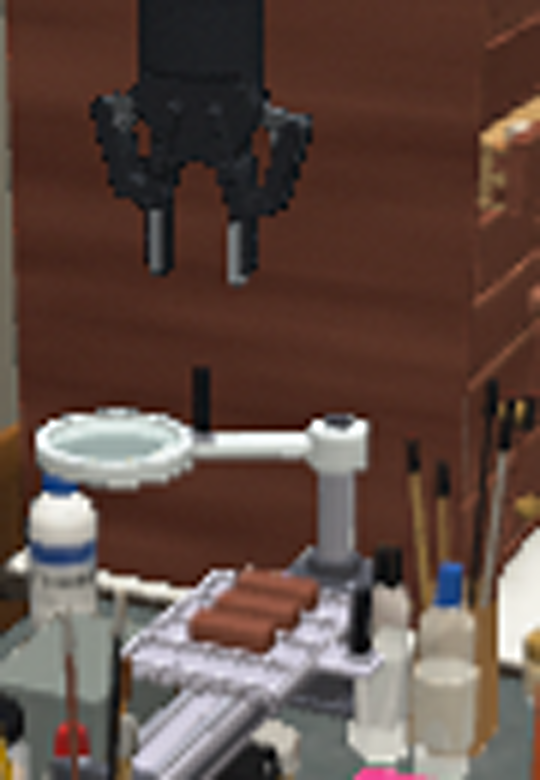

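View pics/t25.png

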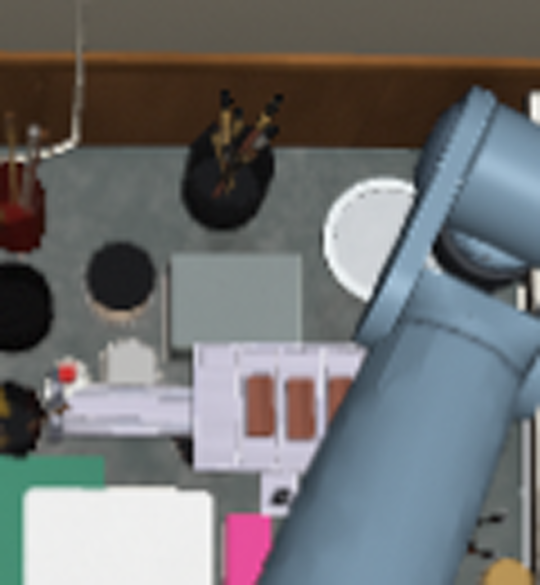

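```bash
python3 -m handwheel '[[0,0,0.05,0,50],[0,0,0.084,0,50],[0,0,0.084,0,50],[0,0,0.084,0,0],[0,0,0.084,0,0],[0,0,0.084,0,0],[0,0,0.084,0,0],[0,0,0.084,0,0]]' 40
```

```text
clock: 41.7
eef_pos: [0.6619, -0.1908, 0.2059]
tool_rot: [179.9, 0.1, 90.0]
ft_force: [-5.9, -0.2, 5.1]
grip_width: 0.122
```

```bash
python3 -m handwheel '[[0.005,-0.003,0,0,0],[0.012,-0.007,0,0,0],[0.0216,-0.0152,0,0,0],[0.0325,-0.028,0,0,0],[0.0406,-0.043,0,0,0],[0.0457,-0.059,0,0,0],[0.047,-0.068,0,0,0],[0.0473,-0.075,0,0,0],[0.0473,-0.075,0,0,0],[0.0473,-0.075,0,0,0]]'
python3 - <<'E'
from h import *
S=r.snapshot("side");T=r.snapshot("top")
o=r.observe();print(o["eef_pos"],o["tool_rot"],o["ft_force"])
save(S,"s26.png",(200,90,290,200),6)
E
```

```text
clock: 42.95
eef_pos: [0.5893, -0.1384, 0.2058]
tool_rot: [179.6, -0.4, 90.1]
ft_force: [3.3, 15.4, 6.2]
grip_width: 0.122
[ 0.58928754 -0.13843532  0.20583311] [179.58663356  -0.3962644   90.08020747] [ 3.50403006 14.60046221  6.53796633]
```

View pics/s26.png

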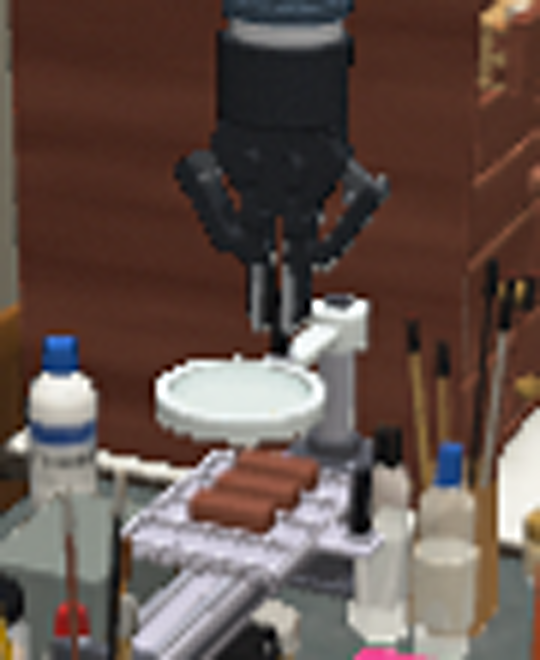

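```bash
python3 -m handwheel '[[0.003,-0.001,0,0,0],[0.003,-0.001,0,0,40],[0.003,-0.001,0,0,40],[0.003,-0.001,0,0,40],[0.003,-0.001,-0.05,0,40],[0.003,-0.001,-0.09,0,40],[0.02,-0.06,-0.09,0,40],[0.03,-0.12,-0.09,0,40],[0.03,-0.18,-0.09,0,40],[0.03,-0.22,-0.09,0,40]]'
python3 - <<'E'
from h import *
S=r.snapshot("side");T=r.snapshot("top")
o=r.observe();print(o["eef_pos"],o["tool_rot"],o["ft_force"])
save(S,"s27.png",(200,120,290,200),6);save(T,"t27.png",(245,145,345,215),7.5)
for t in("lens_pivot","lens_center","lens_grip","tray_center","tray_grip"):
    print(t,[ (d["centre"],d["confidence"]) for d in r.landmark_of(t,S)[:1]+r.landmark_of(t,T)[:1]])
E
```

```text
clock: 44.3
eef_pos: [0.3649, -0.1123, 0.2921]
tool_rot: [180.0, 0.0, 90.0]
ft_force: [0.4, -0.4, -0.3]
grip_width: 0.399
[ 0.36474158 -0.11246803  0.29231264] [1.79935237e+02 6.94062147e-02 8.98338396e+01] [ 1.10836333 -0.24066165 -0.1355755 ]
lens_pivot [([141.8, 255.4], 0.67)]
lens_center [([158.0, 239.8], 0.57), ([172.3, 297.4], 0.73)]
lens_grip [([140.9, 246.2], 0.65), ([173.7, 318.6], 0.71)]
tray_center [([172.6, 240.9], 0.63), ([178.2, 292.9], 0.84)]
tray_grip [([171.9, 257.1], 0.62), ([197.3, 298.8], 0.74)]
```

View pics/s27.png

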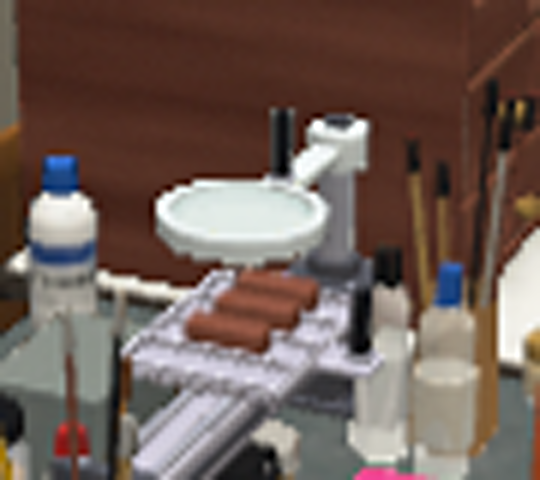

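View pics/t27.png

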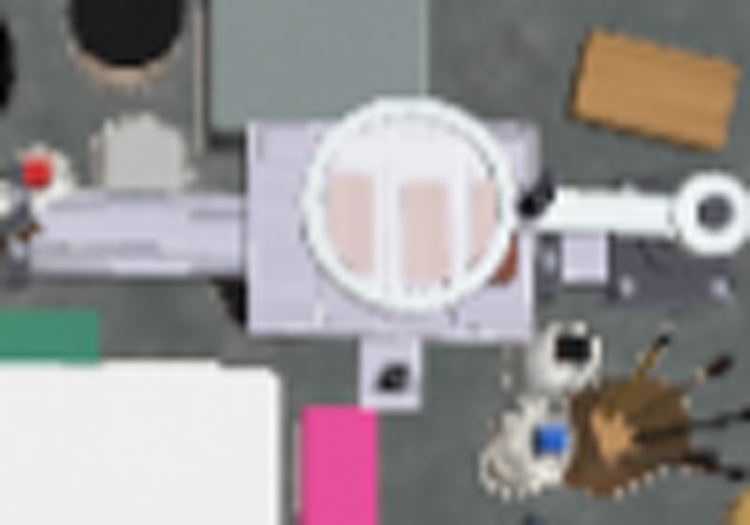

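Run:
```python
from h import *
S=r.snapshot("side");T=r.snapshot("top")
# tray frame: centre (0.588,-0.088), yaw -1deg
c=np.array([.588,-.0875]);a=np.radians(-1)
bx=[]
for ly in(-.051,-.017,.017):
    p=c+np.array([-np.sin(a)*ly,np.cos(a)*ly]); bx.append((p[0],p[1],89,.104))
overlay(S,bx,"o4s.png",(215,155,270,195),14)
overlay(T,bx,"o4t.png",(270,150,325,205),12)
# lens ring estimation
k=6
im=cv2.resize(T["pixels"],None,fx=k,fy=k,interpolation=cv2.INTER_CUBIC)
g=im.min(2); m=((g>215)).astype(np.uint8); m[:,:270*k]=0;m[:,325*k:]=0;m[:145*k]=0;m[205*k:]=0
g2=cv2.cvtColor(im,cv2.COLOR_RGB2GRAY)[150*k:200*k,275*k:322*k]
ci=cv2.HoughCircles(cv2.GaussianBlur(g2,(9,9),2),cv2.HOUGH_GRADIENT,1,200,param1=80,param2=20,minRadius=int(13*k),maxRadius=int(17*k))
for q in ci[0][:2]:
    col=275+(q[0]+.5)/k-.5;row=150+(q[1]+.5)/k-.5;print("circle",col,row,q[2]/k,atz(T,row,col,.185),atz(T,row,col,.178))
```

```text
circle 299.83334 171.66667 13.816667 [ 0.59045274 -0.08991386  0.185     ] [ 0.59144821 -0.09070425  0.178     ]
```

View pics/o4s.png

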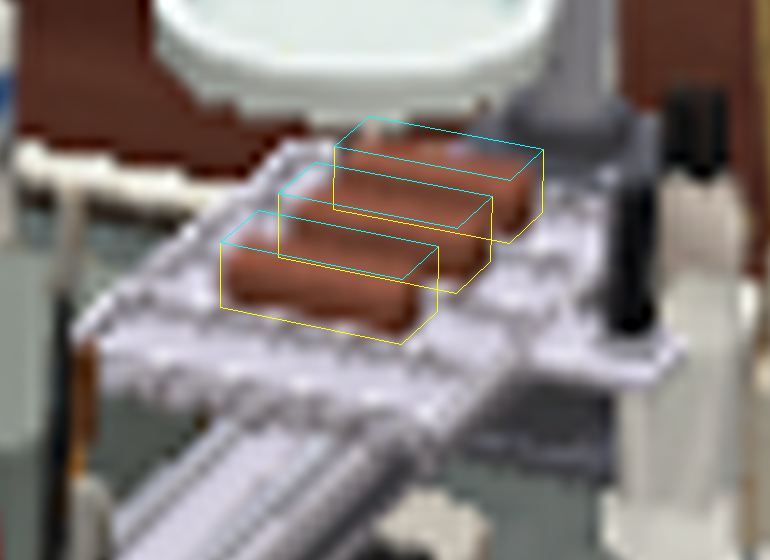

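View pics/o4t.png

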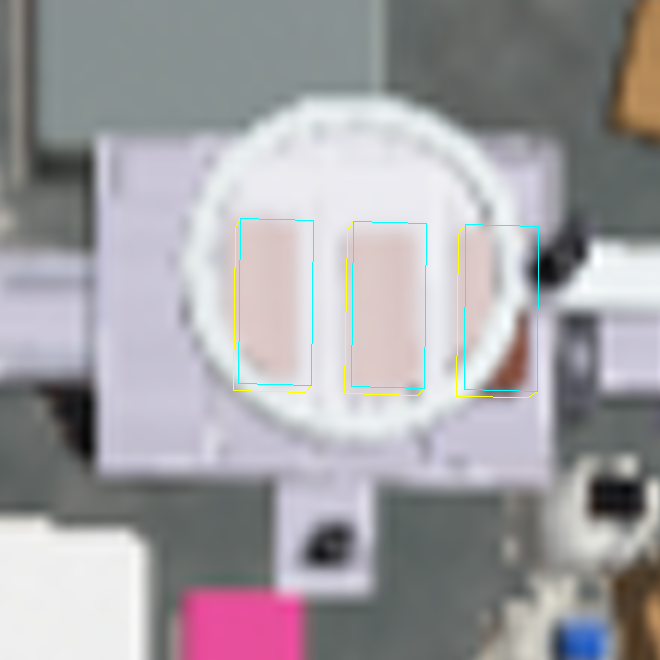

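Run:
```python
from h import *
T=r.snapshot("top")
f=lambda c,rw,z:atz(T,150+rw/12-.5,270+c/12-.5,z)[:2]
P=[f(97,133,.11),f(560,143,.11),f(97,470,.11),f(551,481,.11)]
print(np.round(P,4),np.mean(P,0).round(4),"lens",f(358.5,266,.18).round(4),"pin",f(332,543,.148).round(4))
```

```text
[[ 0.6413 -0.0174]
 [ 0.6394 -0.1585]
 [ 0.5385 -0.0174]
 [ 0.536  -0.1548]] [ 0.5888 -0.087 ] lens [ 0.5912 -0.0889] pin [ 0.5134 -0.0842]
```

```bash
python3 -m handwheel '[[-0.01,0.06,0,0,40],[-0.02,0.12,0,0,40],[-0.0275,0.18,0,0,40],[-0.0275,0.2245,0,0,40],[-0.0275,0.2245,0,0,40],[-0.0275,0.2245,0.05,0,40],[-0.0275,0.2245,0.085,0,40],[-0.0275,0.2245,0.085,0,40]]'
python3 -m handwheel '[[0,0,0,0,0],[0,0,0,0,0],[0,0,0,0,0],[0,0,0,0,0]]' 40
python3 -m handwheel '[[0,-0.002,0,0,0],[0,-0.004,0,0,0],[0,-0.004,0,0,0]]'
```

```text
clock: 46.05
eef_pos: [0.5888, -0.1393, 0.2042]
tool_rot: [-179.6, -0.2, 90.0]
ft_force: [0.3, -0.1, -0.0]
grip_width: 0.401
clock: 46.55
eef_pos: [0.592, -0.1406, 0.2096]
tool_rot: [179.9, 0.1, 90.0]
ft_force: [-4.8, 0.8, 6.8]
grip_width: 0.117
clock: 46.92
eef_pos: [0.5893, -0.1404, 0.2095]
tool_rot: [179.7, 0.1, 90.0]
ft_force: [4.8, 1.3, 6.7]
grip_width: 0.117
```

```bash
python3 -m handwheel '[[0,0.001,0,0,0],[0,0.001,0,0,40],[0,0.001,0,0,40],[0,0.001,0,0,40],[0,0.001,-0.05,0,40],[0,0.001,-0.09,0,40],[0.01,-0.06,-0.09,0,40],[0.02,-0.12,-0.09,0,40],[0.02,-0.18,-0.09,0,40],[0.02,-0.22,-0.09,0,40]]'
python3 -m handwheel '[[0,0,0,0,40],[0,0,0,0,40],[0,0,0,0,40],[0,0,0,0,40]]'
python3 - <<'E'
from h import *
S=r.snapshot("side");T=r.snapshot("top")
save(S,"s28.png",(200,120,290,200),6);overlay(T,[],"o5t.png",(270,150,325,205),12);save(T,"t28.png",None,1.5)
E
```

```text
clock: 48.18
eef_pos: [0.3654, -0.1196, 0.2968]
tool_rot: [-180.0, 0.0, 90.0]
ft_force: [-0.1, -0.0, 1.3]
grip_width: 0.4
clock: 48.68
eef_pos: [0.3679, -0.12, 0.2971]
tool_rot: [-180.0, -0.0, 90.0]
ft_force: [-0.2, -0.2, 0.3]
grip_width: 0.401
```

View pics/s28.png

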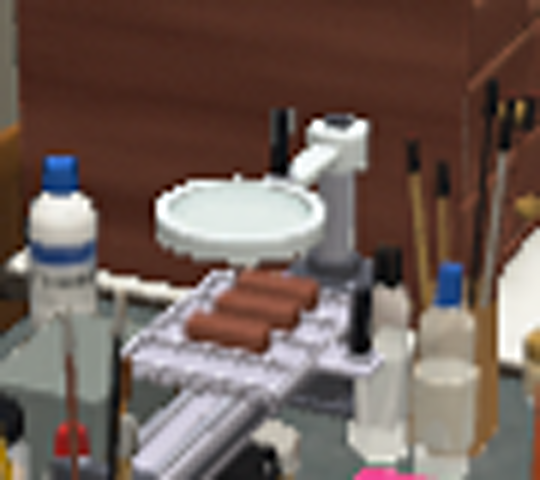

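View pics/o5t.png

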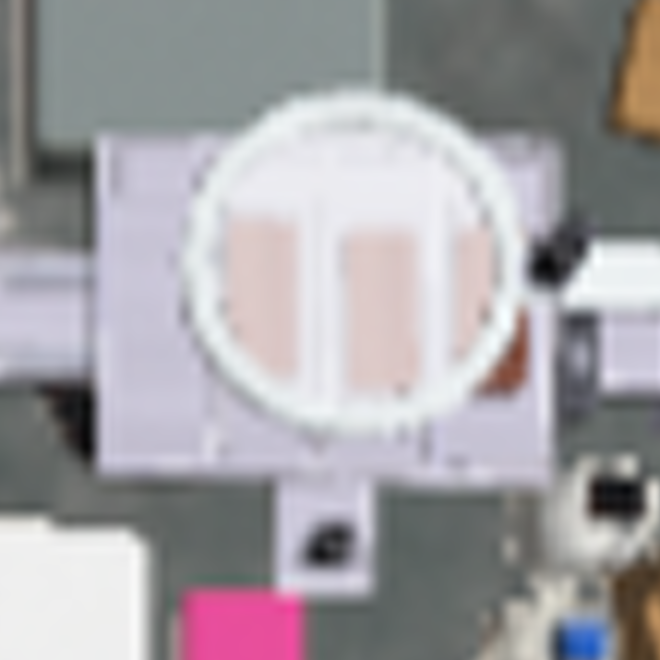

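View pics/t28.png

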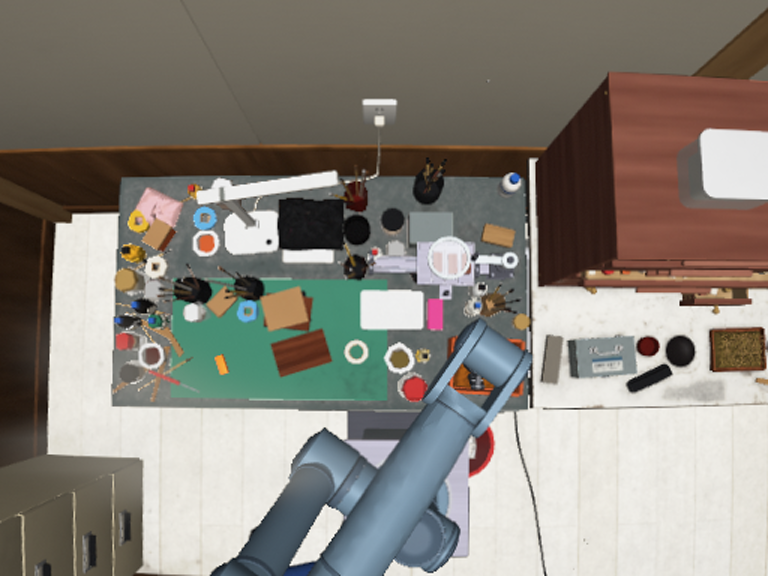

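```bash
python3 -m handwheel '[[-0.01,0.06,0,0,30],[-0.02,0.12,0,0,30],[-0.02,0.18,0,0,30],[-0.02,0.222,0,0,30],[-0.02,0.223,0,0,30],[-0.02,0.223,0.05,0,30],[-0.02,0.223,0.09,0,30],[-0.02,0.223,0.09,0,30],[-0.02,0.223,0.09,0,30]]'
python3 -m handwheel '[[0,-0.002,0,0,30],[0,-0.004,0,0,30],[0,-0.004,0,0,30]]'
python3 -m handwheel '[[0,-0.002,0,0,30],[0,-0.002,0,0,30]]'
python3 -m handwheel '[[0,-0.002,0,0,30],[0,-0.002,0,0,30]]'
```

```text
clock: 49.9
eef_pos: [0.591, -0.1406, 0.2095]
tool_rot: [179.9, 0.1, 90.0]
ft_force: [-0.2, -0.5, 1.0]
grip_width: 0.298
clock: 50.28
eef_pos: [0.5865, -0.1403, 0.2082]
tool_rot: [179.9, 0.0, 90.0]
ft_force: [-0.1, -0.3, 0.3]
grip_width: 0.301
clock: 50.52
eef_pos: [0.5843, -0.1401, 0.2073]
tool_rot: [-180.0, -0.0, 90.0]
ft_force: [0.3, -1.0, -0.1]
grip_width: 0.299
clock: 50.78
eef_pos: [0.5824, -0.1401, 0.2073]
tool_rot: [180.0, -0.0, 90.0]
ft_force: [-0.2, -1.2, -0.3]
grip_width: 0.301
```

```bash
python3 -m handwheel '[[0,-0.001,0,0,30],[0,-0.001,0,0,30]]'
python3 -m handwheel '[[0,-0.001,0,0,30],[0,-0.001,0,0,30]]'
python3 -m handwheel '[[0,-0.001,0,0,30],[0,-0.001,0,0,30]]'
python3 - <<'E'
from h import *
S=r.snapshot("side")
save(S,"s29.png",(220,110,270,170),10)
E
```

```text
clock: 51.02
eef_pos: [0.5817, -0.1401, 0.2073]
tool_rot: [179.9, -0.0, 90.0]
ft_force: [3.6, 0.8, -1.9]
grip_width: 0.3
clock: 51.28
eef_pos: [0.5805, -0.14, 0.2074]
tool_rot: [180.0, -0.0, 90.0]
ft_force: [3.2, 0.9, -1.9]
grip_width: 0.303
clock: 51.52
eef_pos: [0.5793, -0.1399, 0.2074]
tool_rot: [-180.0, -0.0, 90.0]
ft_force: [2.8, 1.7, -1.3]
grip_width: 0.301
```

View pics/s29.png

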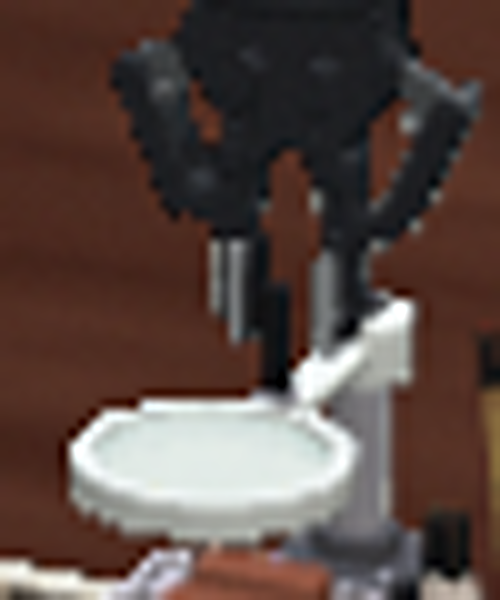

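```bash
python3 -m handwheel '[[0,0.005,0,0,30],[0,0.007,0,0,30],[0,0.007,-0.05,0,30],[0,0.007,-0.1,0,30],[0.01,-0.06,-0.1,0,40],[0.02,-0.12,-0.1,0,40],[0.02,-0.18,-0.1,0,40],[0.02,-0.21,-0.1,0,40],[0.02,-0.21,-0.1,0,40]]'
python3 - <<'E'
from h import *
S=r.snapshot("side");T=r.snapshot("top")
save(S,"s30.png",(200,120,290,200),6);overlay(T,[],"o6t.png",(270,150,325,205),12)
E
```

```text
clock: 52.7
eef_pos: [0.3683, -0.1202, 0.3077]
tool_rot: [179.9, 0.1, 89.9]
ft_force: [0.6, 0.5, -0.4]
grip_width: 0.4
```

View pics/o6t.png

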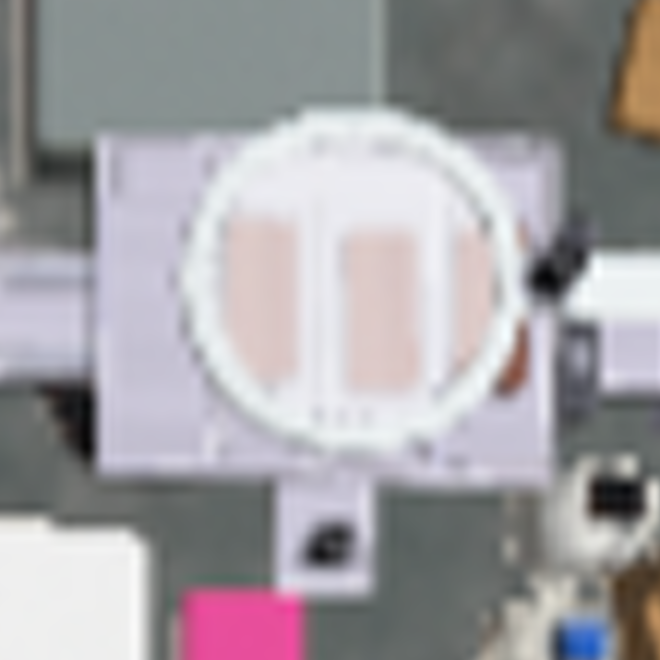

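View pics/s30.png

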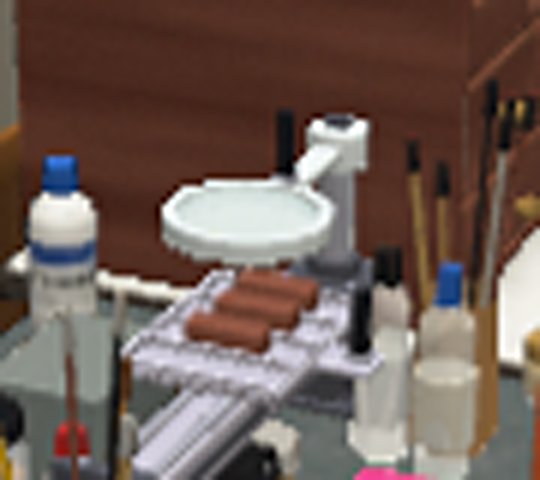

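Run:
```python
from h import *
print(r.observe()["clock"],r.observe()["ft_force"].round(1)); print(r.sign_off())
```

```text
52.8 [-0.4 -0.5 -0. ]
the job is handed in; nothing more can be done
None
```

The job is done and handed in at about 53 s. All three brush rests lie flat in the tray, the carriage is at its right-hand stop, and the lens stands over the tray.

**Steps, in order:**
1. I swung the lens arm away to about 1.1 rad.
2. I drew the carriage to its left stop. It halted at pin y = 0.018 m with a clear push back.
3. I laid the three rests in the −51, −17 and +17 mm lanes, gripping each by its ends.
4. I pushed the carriage to the right stop. It travelled about 0.105 m and met about 15 N there.
5. I swung the lens back in and corrected it twice.

**Last checks:**
- **Rests:** both cameras showed all three flat in their lanes. I saw no fourth rest on the mat or board and left the orange look-alike alone.
- **Other things:** nothing else looked moved.
- **Lens:** the first swing left its centre about 2–4 mm too far from the robot. Re-gripping the pin made that slightly worse, so I nudged it with an open finger. It now measures x ≈ 0.5875 m against 0.587–0.589 m for the tray. Along the slide the readings differ by 2–3 mm, about the limit of the calibration.
- **Third rest:** the rest in the +17 mm lane moved about 3 mm to the left after placing. It is still flat and within its lane.

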